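Try the wing screws in the drill jig's gauge nut

ROBOT

A 6-joint arm with a two-finger parallel gripper is mounted at the origin on the work surface. World frame = base frame: x ahead of the robot, y to its left, z up, the work surface at z = 0. Lengths are in m, angles in rad, forces in N, time in s.
With the tool pointing down it reaches from about 0.35 to 0.975 m from the base axis. Payload 4.9 kg.
Tool frame: the origin (TCP) lies at the very end of the fingers, on their centre line; the grasp point (between the pads) lies 19 mm behind it; z points along the fingers, x is the direction in which the jaws open and shut, and the axes are right-handed (so a half turn about z gives the same grasp; the last joint's range is limited). The gripper opens to 85 mm and grips with 20 to 120 N. Pads are 22 mm wide; open, the fingers measure 114 mm over their backs; the gripper's body (76 mm by 85 mm) begins 54 mm behind the grasp point. The pads swing forward as they close: fully open they stand 13 mm farther back than shut.
Start: joints at [-1.279, 0.053, 1.613, -0, 1.476, -0.119], TCP at [0.25, -0.573, 0.206] pointing down, gripper open.
Joint ranges: [-3.01, 3.01], [-1.01, 2.22], [0.06, 2.58], [-1.02, 4.17], [0.09, 2.62], [-3.14, 3.14]. Speed limits (rad/s): [2.57, 2.57, 3.14, 3.14, 3.14, 3.14].

INTERFACE

Orientations are given as a unit quaternion [w, x, y, z].
In Python, from plant import manip, imaging gives the robot as it stands.
- The arm moves only by the shell command python3 -m pendant 'ROWS'. ROWS is JSON, a list that holds one entry, the list of rows, each a list of 7 numbers: the turn, a rotation vector about the world's x, y, z in units of pi rad (1.0 is pi rad), then the shift along the world's x, y, z in units of 250 mm (1.0 is 250 mm), then the opening, from 0 (shut) to 1 (fully open). In form: [[[ax, ay, az, tx, ty, tz, claw], ...]]. A call has 1 to 20 rows; each row shifts and turns the commanded pose from where the row before left it; what a row does not reach is not made up. A row lasts 1/8 s, in which the tool goes at most 62.5 mm and 10.7 degrees, less where a joint would pass 70% of its speed; a pose out of reach is approached as far as the arm can. A call with a number of a shift or a turn outside -1 to 1 is refused whole. A call with a gripper value outside its range is refused whole. The fingers move at their own pace and stop on an object; the grip force is fixed at half the most. Time passes only in rows, so rows that do not move let the fingers close. It gives the time, the measured TCP pose, the force and the opening at its end, in the units of the state.
- manip.state(): the state, without advancing time (a new reading comes with each control period).
- imaging.grab_frame(name): name is "scene" or "top"; returns a dict with "frame" (400x640x3 uint8, blue, green, red), "mtx" (3x3 intrinsics, pixels), "world_to_cam" (4x4, takes a point from world to camera coordinates). Camera axes: x right, y down, z forward; pixel columns grow to the right and rows downward; lengths in m; the calibration is good to about 2 mm. A picture is of the moment at which its call begins. There is no depth.
- manip.job_done(): hands the job in, once; it reports no verdict.
The state is a dict: "time": time; "joint_pos": joint angles; "joint_vel": joint speeds; "joint_efforts": joint torques, N m; "tool_pos": TCP position; "tool_rot": TCP orientation; "contact_force": force on the tool from outside, world axes, zero at the start; "ft_torque": the same for the moment, N m; "gripper_width": opening from 0.0 (shut) to 1.0 (fully open).
Only numpy, scipy, OpenCV 4.12 (cv2) and the standard library are available. Lean on these libraries where they do the work, as an engineer would, in place of code of your own. Each camera call takes 0.05 s, during which the arm holds its last target. There are 200 camera calls.

TASK

Lift the drill-jig plate straight up off its two locating pins without cocking it and lay it on the rubber mat. Then work along the wooden rack hole by hole, the row nearer you first and each row from left to right, and try every wing screw in the gauge nut: one that turns freely until its flange is fully home on the nut is sound and, once unscrewed, goes in the plywood tray; one that binds part-way is not to be forced and goes in the round scrap tin. When all are sorted, put the jig plate back on its pins, fully home, and leave the hammer, brush and oil can alone.

Things in the scene. Friction and masses are not known exactly. Their poses are not given: they have to be found in the camera images.
- jig_body: Fixed steel drill-jig body, 100 mm along x, 180 mm along y, 40 mm tall; origin at the centre of its underside. The gauge nut is let into the middle of its top; the two locating pins stand on the same face.
- gauge_nut (a point): Centre of the gauge nut's mouth, level with the body's top face, axes as the body's, z up. Countersunk: 34 mm across, 26 mm at 5 mm depth. Two-start right-hand thread (clockwise from above goes in), 24 mm of travel per full turn (3.8 mm per rad), about 4 mm of end play. A screw cannot be pushed into or pulled out of the thread without turning.
- nut_thread (a point): A point in the thread, 18 mm below the mouth. Set in with its wing 0.5 to 0.7 rad anticlockwise of the nut's x (or half a turn on), a screw drops, unturned, until its flange is about 9 mm above the nut; 2.4 to 2.8 rad clockwise then brings a sound one's flange down on the nut, while a bruised one stops dead about 5 mm above it. At other angles it starts higher.
- pin_a (a point): Tip of one locating pin, 70 mm from the nut along its +y: 11 mm thick, 34 mm tall above the jig body's top, its last 8 mm tapered.
- pin_b (a point): Tip of the other locating pin, alike, 70 mm from the nut along its -y.
- jig_plate: Aluminium jig plate, 90 mm along x, 170 mm along y, 10 mm thick, about 0.4 kg; origin at the centre of its underside. Two 13 mm holes at y = +70 and -70 mm take the pins. At the start it lies on the jig body, over the nut; home, its origin is at the gauge-nut point and its axes agree (or half a turn round). On its top: four drill bushes and a central lifting tab.
- plate_tab (a point): Centre of the plate's lifting tab, an upright block 40 mm along y, 14 mm along x and 36 mm tall on the middle of the plate; this point is 28 mm above the plate's underside (18 mm above its top, 18 mm below the tab's top).
- rack: Loose wooden screw rack, 122 mm along x, 176 mm along y, 36 mm tall, 0.9 kg; origin at the centre of its underside. Six 26 mm square holes at x = -36 and +36 mm and y = +62, 0 and -62 mm; from the robot, the row at x = -36 mm is the nearer, and +y is left. About half are empty.
- screw1_wing (a point): Wing screw 1: this point is the centre of its wing, on the screw's axis, 18 mm above the flange's underside; z points up from thread to wing. At the start it stands thread down, flange on the rack's top, in the left hole of the nearer row.
- screw2_wing (a point): Wing screw 2: this point is the centre of its wing, on the screw's axis, 18 mm above the flange's underside; z points up from thread to wing. At the start it stands thread down, flange on the rack's top, in the middle hole of the nearer row.
- screw3_wing (a point): Wing screw 3: this point is the centre of its wing, on the screw's axis, 18 mm above the flange's underside; z points up from thread to wing. At the start it stands thread down, flange on the rack's top, in the right hole of the nearer row.
- screw4_wing (a point): Wing screw 4: this point is the centre of its wing, on the screw's axis, 18 mm above the flange's underside; z points up from thread to wing. At the start it stands thread down, flange on the rack's top, in the left hole of the farther row.
- screw5_wing (a point): Wing screw 5: this point is the centre of its wing, on the screw's axis, 18 mm above the flange's underside; z points up from thread to wing. At the start it stands thread down, flange on the rack's top, in the middle hole of the farther row.
- screw6_wing (a point): Wing screw 6: this point is the centre of its wing, on the screw's axis, 18 mm above the flange's underside; z points up from thread to wing. At the start it stands thread down, flange on the rack's top, in the right hole of the farther row.
- screw1: Wing screw 1, origin on its axis at the flange's underside; all six are alike (some absent). Steel; wing 40 mm along x, 10 mm thick along y, 28 mm tall; under it a flange 39 mm across, 4 mm thick; then a coarse thread 22.5 mm across, 21 mm long, and a cone point ending 26 mm below the flange's underside. 0.11 kg. Bruised threads cannot be seen.
- tray: Loose open plywood tray for the sound screws, 150 mm along x, 180 mm along y, 40 mm tall, walls and floor 5 mm; origin at the centre of its underside.
- tin_floor (a point): Centre of the inner floor (4 mm above the bench) of the loose round steel scrap tin, 120 mm across the mouth, walls 3 mm, rim 66 mm above this floor.
- mat: Rubber mat fixed on the bench for laying the plate on, 130 mm along x, 200 mm along y, 3 mm thick; origin at the centre of its underside.
- hammer: Hammer lying on the bench, to be left alone.
- brush: Hand brush lying on the bench, to be left alone.
- oilcan: Copper oil can, 72 mm across and 150 mm tall, to be left alone; origin at the centre of its underside.
Mind the look-alikes: they are no part of the job. What is shaped like the tray but blue or purple is not meant. Several things have the shape of the jig_plate; the one meant has the colours described above.

How it is judged:
By the outcome, as a careful person would: the job done as asked, in the order asked, and still so for the second after the job is handed in, with the robot touching nothing.
Of screw2, screw3, screw5 only 2 to 3 are there at a start; the rules pass over those that are not, and their reading is None.
Of screw1, screw4, screw6 only 1 to 2 are there at a start; the rules pass over those that are not, and their reading is None.
At some moment in a run one of rack, tray, tin may be knocked a few centimetres aside while the robot is not near it.
It also fails if it takes over 210 s, if anything falls off the work surface, if the arm or the gripper's body presses on something with over 40 N, if the wrist force passes 120 N, or if a joint passes its speed limit or range.

## Working session

There is one attempt and no reset: what is moved stays moved. The work goes in short steps, Python scripts to look and compute and a shell command to move; the robot and the scene stay as the last step left them, time stands still between calls to the robot, and variables do not carry over. Pictures are saved under pics/ and viewed, about 12 in all and at most 16, crops included, and the job is handed in when it is done.

```bash
mkdir -p pics; ls
python3 - <<'E'
from plant import manip, imaging
import cv2,numpy as np
print(manip.state())
for n in("top","scene"):
    d=imaging.grab_frame(n);cv2.imwrite(f"pics/{n}0.png",d["frame"]);print(n,d["mtx"].tolist(),np.round(d["world_to_cam"],4).tolist())
E
```

```text
pics
{'time': 0.0, 'joint_pos': array([-1.27901387e+00,  5.33633718e-02,  1.61428170e+00,  3.86285328e-05,
        1.47600090e+00, -1.18992665e-01]), 'joint_vel': array([ 0.00030566, -0.00200658, -0.00179218,  0.00050429,  0.000433  ,
       -0.00202678]), 'joint_efforts': array([-3.83796180e-05, -3.93683195e+01, -3.70177531e+01,  5.71573295e-06,
        7.21707882e-03, -2.26603436e-05]), 'tool_pos': array([ 0.24939681, -0.57235577,  0.20466638]), 'tool_rot': array([-6.75325735e-04,  8.36455385e-01, -5.48034063e-01, -7.73519992e-04]), 'contact_force': array([-0.45786566, -0.32579924, -0.52740457]), 'ft_torque': array([-0.02466325, -0.04207752, -0.06224197]), 'gripper_width': 0.9961943594509983}
top [[379.9214085949436, 0.0, 323.7922254580908], [0.0, 379.9214085949436, 200.24009991863335], [0.0, 0.0, 1.0]] [[-0.0118, -0.9999, -0.0084, -0.0819], [-0.9854, 0.0131, -0.1699, 0.5156], [0.17, 0.0062, -0.9854, 1.028], [0.0, 0.0, 0.0, 1.0]]
scene [[421.42814021431116, 0.0, 323.0569302484823], [0.0, 421.42814021431116, 201.7622361630408], [0.0, 0.0, 1.0]] [[-0.8594, 0.5111, -0.0135, 0.5097], [0.31, 0.4999, -0.8087, -0.0466], [-0.4066, -0.6992, -0.5881, 1.3976], [0.0, 0.0, 0.0, 1.0]]
```

View pics/top0.png

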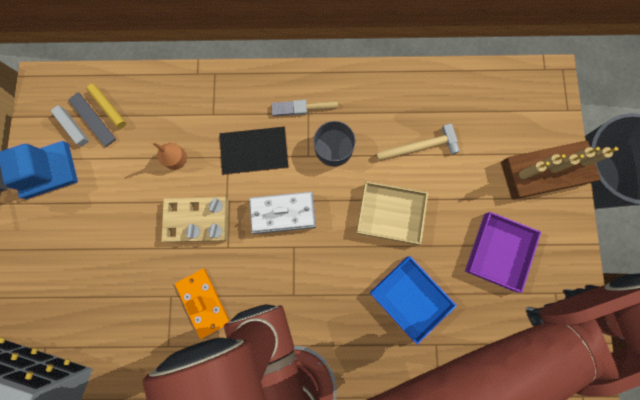

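View pics/scene0.png

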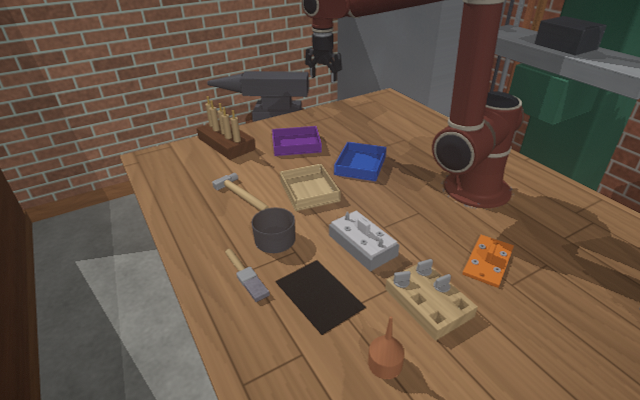

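Top view: the plate on the jig body is at (282,213). The orange plate at (203,303) is a look-alike. The plywood tray is at (393,213), with look-alikes in blue (412,298) and purple (503,252). The rack is at (195,220), the tin at (334,143) and the mat at (253,150). Screws appear to stand in near-middle (190,230), near-right (215,230) and far-right (215,205). I'll check this choice in a close crop.

```bash
cat > h.py <<'E'
from plant import manip, imaging
import cv2,numpy as np
from scipy.spatial.transform import Rotation as R
def grab(n,save=None):
    d=imaging.grab_frame(n)
    if save: cv2.imwrite(f"pics/{save}.png",d["frame"])
    return d
def load(n,save):  # fixed cameras; cached calibration
    return cv2.imread(f"pics/{save}.png")
def ray(d,px,z):
    M=np.array(d["world_to_cam"]);Rm,t=M[:3,:3],M[:3,3]
    c=-Rm.T@t; v=Rm.T@np.linalg.solve(d["mtx"],[px[0],px[1],1.]); return c+v*(z-c[2])/v[2]
def proj(d,P):
    M=np.array(d["world_to_cam"]);q=d["mtx"]@(M[:3,:3]@np.asarray(P,float)+M[:3,3]);return q[:2]/q[2]
def tri(d1,p1,d2,p2):
    A=[np.array(d["mtx"])@np.array(d["world_to_cam"])[:3] for d in(d1,d2)]
    X=cv2.triangulatePoints(A[0],A[1],np.array(p1,float).reshape(2,1),np.array(p2,float).reshape(2,1)).ravel();return X[:3]/X[3]
def crop(img,x0,y0,w,h,s,name):
    cv2.imwrite(f"pics/{name}.png",cv2.resize(img[y0:y0+h,x0:x0+w],None,fx=s,fy=s,interpolation=cv2.INTER_CUBIC))
def st():
    s=manip.state();r=R.from_quat(np.roll(s["tool_rot"],-1)).as_matrix()
    print("t%.2f"%s["time"],"pos",np.round(s["tool_pos"]*1000,1),"x-ax yaw %.1f"%np.degrees(np.arctan2(r[1,0],r[0,0])),"z",np.round(r[:,2],3),"F",np.round(s["contact_force"],1),"T",np.round(s["ft_torque"],2),"w%.3f"%s["gripper_width"],"q6 %.2f"%s["joint_pos"][5]);return s
E
python3 - <<'E'
from h import *
d=grab("top");e=grab("scene")
a=cv2.resize(d["frame"][120:250,150:350],None,fx=4,fy=4,interpolation=cv2.INTER_CUBIC)
cv2.imwrite("pics/c1.png",a)
b=cv2.resize(e["frame"][190:340,290:490],None,fx=4,fy=4,interpolation=cv2.INTER_CUBIC)
cv2.imwrite("pics/c2.png",b)
E
```

```text
(no output)
```

View pics/c1.png

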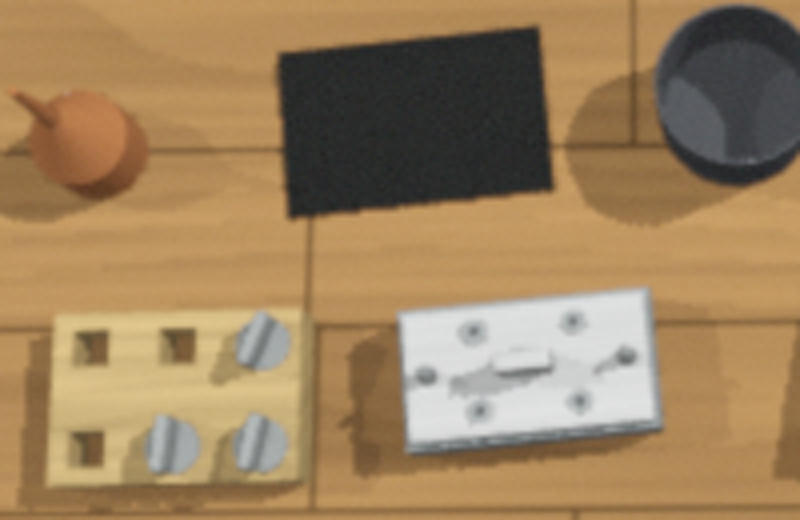

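View pics/c2.png

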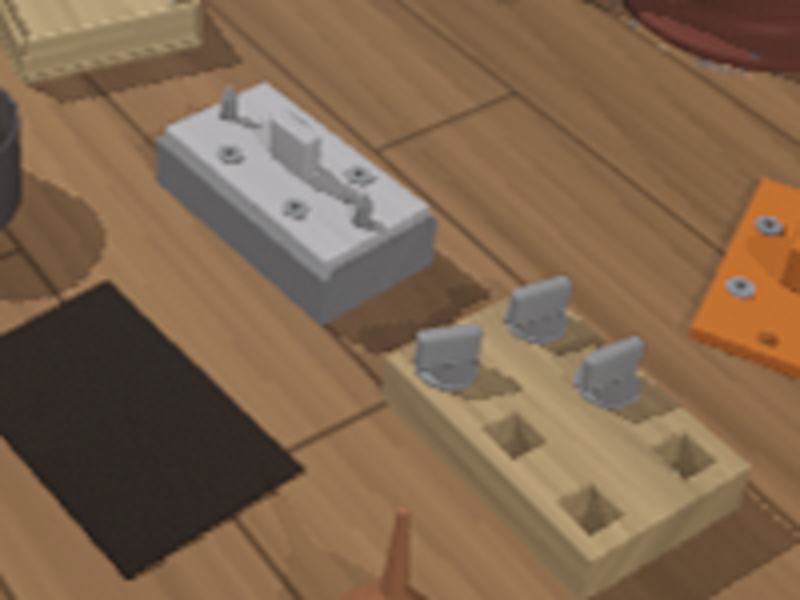

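The crops confirm the choice: the white-grey aluminium plate with its bushes and tab is on the jig, and screws 2, 3 (near row) and 6 (far right) are present. Now I'll measure.

Run:
```python
from h import *
d=grab("top");e=grab("scene");im=d["frame"]
big=cv2.resize(im,None,fx=4,fy=4,interpolation=cv2.INTER_CUBIC);hsv=cv2.cvtColor(big,cv2.COLOR_BGR2HSV)
P=lambda p:((np.array(p)+.5)/4-.5)
def rect(mask,z,name,roi):
    m=np.zeros_like(mask);x0,y0,x1,y1=[4*v for v in roi];m[y0:y1,x0:x1]=mask[y0:y1,x0:x1]
    c=max(cv2.findContours(m,cv2.RETR_EXTERNAL,cv2.CHAIN_APPROX_NONE)[0],key=cv2.contourArea)
    w=np.array([ray(d,P(p[0]),z)[:2] for p in c])*1000
    r=cv2.minAreaRect(w.astype(np.float32));print(name,np.round(r[0],1),np.round(r[1],1),"%.1f"%r[2]);return w
S,V=hsv[...,1],hsv[...,2]
rect(((S<40)&(V>150)).astype(np.uint8),.05,"plate",(240,180,325,240))
rect(((V<70)).astype(np.uint8),.003,"mat",(210,120,300,180))
rect(((V<110)).astype(np.uint8),.070,"tin",(310,115,360,170))
g=((S<60)).astype(np.uint8)
for nm,roi in(("s2",(184,220,202,242)),("s3",(206,220,225,242)),("s6",(206,193,225,216))):
    rect(g,.040,nm+" flange?",roi)
    x0,y0,x1,y1=[4*v for v in roi];print(np.percentile(V[y0:y1,x0:x1][g[y0:y1,x0:x1]>0],[5,25,50,75,95]))
# rack corners from crop
for p in[(55,312),(303,310),(300,482),(48,487)]: print("rack",np.round(ray(d,np.array(p)/4+[150,120],.036)*1000,1))
c=lambda x,y:ray(d,np.array((x,y))/4+[150,120],.036)*1000
for p in[(93,347),(180,345),(87,449)]:print("hole",np.round(c(*p),1))
crop(im,350,175,90,75,8,"c3") 
a=cv2.resize(im[190:245,158:230],None,fx=10,fy=10,interpolation=cv2.INTER_CUBIC);cv2.imwrite("pics/c4.png",a)
```

```text
plate [483.3  29.5] [ 97.7 178.4] 4.7
mat [677.7 122.4] [126.5 197.1] 5.5
tin [ 673.4 -116.8] [116.6 133.2] 74.4
s2 flange? [431.3 280.3] [40.  40.2] 70.3
[130. 148. 167. 172. 185.]
s3 flange? [431.8 219. ] [39.3 40.3] 63.2
[130. 148. 167. 173. 184.]
s6 flange? [503.7 220. ] [38.8 40.3] 45.9
[125.  147.5 167.  172.  184. ]
rack [528.4 368.5  36. ]
rack [527.5 191.2  36. ]
rack [405.3 189.3  36. ]
rack [404.  365.9  36. ]
hole [502.7 339.9  36. ]
hole [503.4 277.9  36. ]
hole [430.2 340.1  36. ]
```

View pics/c4.png

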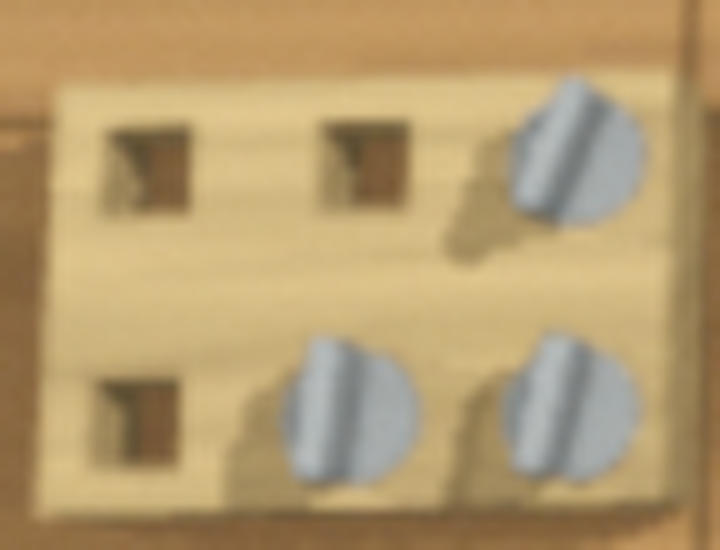

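The crop shows the far row with only its right hole filled (575,150), and the near row with its middle (350,412) and right (570,412) filled. Wing lines tilt a few degrees from x. Next I'll refine the tab and wing angles.

Run:
```python
from h import *
d=grab("top");e=grab("scene");im=d["frame"]
T=lambda x,y,z:np.round(ray(d,(np.array((x,y))+.5)/4-.5+[150,120],z)*1000,1)
print("tabtop",T(523,355,.086)); print("pin a,b",T(427,375,.070),T(627,355,.070))
for p in[(398,312),(650,288)]: print("plate far corners",T(*p,.05))
sc=lambda x,y:(np.array((x,y))+.5)/4-.5+[290,190]
tp=lambda x,y:(np.array((x,y))+.5)/4-.5+[150,120]
# plate top corners in scene crop: (-y far..)
print("tri tab top far-y corner", np.round(tri(d,tp(552,348),e,sc(272,120))*1000,1))
print("tri plate corner(+x,+y)", np.round(tri(d,tp(398,312),e,sc(330,272))*1000,1))
print("tri plate corner(+x,-y)", np.round(tri(d,tp(650,288),e,sc(160,135))*1000,1))
big=cv2.resize(im,None,fx=8,fy=8,interpolation=cv2.INTER_CUBIC);h=cv2.cvtColor(big,cv2.COLOR_BGR2HSV)
for nm,(x0,y0,x1,y1) in(("s2",(184,220,202,242)),("s3",(206,220,225,242)),("s6",(206,193,225,216))):
    H=h[8*y0:8*y1,8*x0:8*x1];g=H[...,1]<60
    for lab,m in(("bright",g&(H[...,2]>178)),("dark",g&(H[...,2]<150)&(H[...,2]>90))):
        n,L,s,c=cv2.connectedComponentsWithStats(m.astype(np.uint8));k=1+np.argmax(s[1:,4])
        ys,xs=np.where(L==k);w=np.array([ray(d,((x+.5)/8-.5+x0,(y+.5)/8-.5+y0),.068)[:2] for x,y in zip(xs,ys)])*1000
        r=cv2.minAreaRect(w.astype(np.float32));ev=np.linalg.svd(w-w.mean(0),full_matrices=False)[2][0];ev*=np.sign(ev[0])
        print(nm,lab,len(w),np.round(w.mean(0),1),np.round(r[0],1),np.round(r[1],1),"ang %.1f"%np.degrees(np.arctan2(ev[1],ev[0])))
c=big[8*175:8*250,8*350:8*440]
cp=lambda x,y,z:np.round(ray(d,(x,y),z)*1000,1)
for p in[(364,184),(428,187),(421,243),(358,234)]:print("tray",cp(*p,.04))
```

```text
tabtop [486.5  28.9  86. ]
pin a,b [475.9  96.5  70. ] [488.  -40.5  70. ]
plate far corners [523.7 121.5  50. ]
plate far corners [538.5 -55.8  50. ]
tri tab top far-y corner [490.9  11.2  77.8]
tri plate corner(+x,+y) [523.  124.1  44. ]
tri plate corner(+x,-y) [539.4 -54.7  39.9]
s2 bright 1444 [435.7 279.8] [434.2 281. ] [ 8.  35.6] ang -3.5
s2 dark 2356 [428.6 271.6] [429.  271.3] [12.2 38.1] ang -7.6
s3 bright 1131 [434.  217.8] [433.2 218.3] [ 5.3 32.9] ang -11.4
s3 dark 2035 [428.7 210.8] [428.8 210.3] [11.4 37.8] ang -14.4
s6 bright 1325 [508.5 217.9] [507.8 220.4] [12.8 35. ] ang -18.8
s6 dark 2347 [498.9 212. ] [499.  211.9] [11.7 37.2] ang -23.8
tray [ 560.6 -203.5   40. ]
tray [ 549.4 -384.9   40. ]
tray [ 391.3 -356.3   40. ]
tray [ 418.4 -182.5   40. ]
```

```bash
python3 -m pendant '[[[0,0,0.033,0.078,0.1,-0.03,1],[0,0,0.033,0.078,0.2,-0.03,1],[0,0,0.033,0.078,0.2,-0.03,1],[0,0,0.033,0.078,0.2,-0.03,1],[0,0,0.033,0.078,0.2,-0.03,1],[0,0,0.033,0.078,0.2,-0.03,1],[0,0,0.033,0.078,0.2,-0.03,1],[0,0,0.033,0.078,0.2,-0.03,1],[0,0,0.033,0.078,0.2,-0.03,1],[0,0,0.033,0.078,0.2,-0.03,1],[0,0,0.033,0.078,0.2,-0.03,1],[0,0,0.033,0.078,0.2,-0.03,1],[0,0,0,0,0.1,0,1],[0,0,0,0,0,0,1],[0,0,0,0,0,0,1]]]'
python3 - <<'E'
from h import *
s=st();print(s["joint_pos"].round(2))
d=grab("top");e=grab("scene")
a=cv2.resize(d["frame"][160:260,230:330],None,fx=4,fy=4,interpolation=cv2.INTER_CUBIC);b=cv2.resize(e["frame"][150:250,320:420],None,fx=4,fy=4,interpolation=cv2.INTER_CUBIC)
cv2.imwrite("pics/c5.png",np.hstack([a,b]))
E
```

```text
time: 2.28
tool_pos: [0.4837, 0.0265, 0.1161]
tool_rot: [0.0, 0.999, 0.042, 0.0]
contact_force: [-0.4, -0.2, -0.4]
gripper_width: 1.0
t2.27 pos [483.7  26.5 116.1] x-ax yaw 4.8 z [ 0.    -0.001 -1.   ] F [-0.4 -0.2 -0.4] T [0.   0.04 0.01] w1.000 q6 -0.18
[-0.1  -0.22  2.02 -0.    1.34 -0.18]
```

View pics/c5.png

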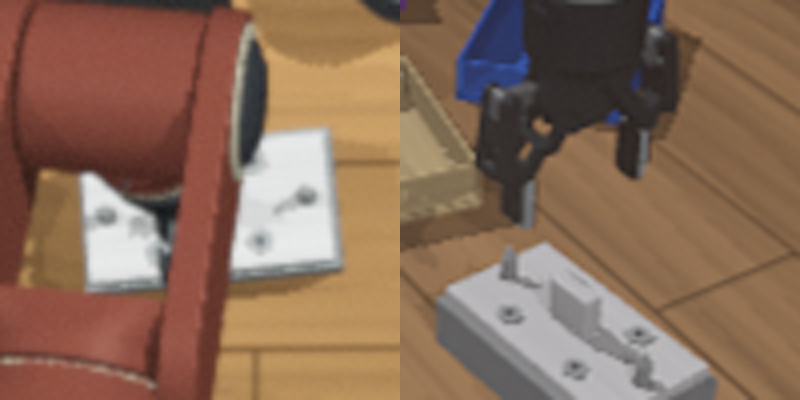

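The arm hangs over the tab (scene crop: fingertips at (515,215) and (632,170), tab at (575,300)), clear of the plate. I'll descend and close.

```bash
python3 -m pendant '[[[0,0,0,0,0.01,-0.08,1],[0,0,0,0,0,-0.08,1],[0,0,0,0,0,-0.05,0.6],[0,0,0,0,0,-0.03,0.4],[0,0,0,0,0,-0.008,0.3],[0,0,0,0,0,0,0.25],[0,0,0,0,0,0,0.22]]]'; python3 -c "from h import *;st()";python3 -m pendant '[[[0,0,0,0,0,0,0.18],[0,0,0,0,0,0,0.14],[0,0,0,0,0,0,0.1],[0,0,0,0,0,0,0],[0,0,0,0,0,0,0]]]'; python3 -c "from h import *;st()"
```

```text
time: 3.25
tool_pos: [0.4841, 0.0295, 0.0546]
tool_rot: [0.0, 0.999, 0.042, 0.001]
contact_force: [-0.0, 0.9, 0.2]
gripper_width: 0.217
t3.25 pos [484.1  29.5  54.6] x-ax yaw 4.8 z [ 0.001 -0.    -1.   ] F [-0.   0.9  0.2] T [ 0.01  0.01 -0.06] w0.217 q6 -0.18
time: 3.88
tool_pos: [0.4839, 0.0295, 0.0546]
tool_rot: [0.0, 0.999, 0.042, 0.0]
contact_force: [-2.5, 0.3, 5.0]
gripper_width: 0.137
t3.88 pos [483.9  29.5  54.6] x-ax yaw 4.8 z [ 0.001 -0.    -1.   ] F [-2.5  0.3  5. ] T [0.03 0.35 0.03] w0.137 q6 -0.18
```

```bash
python3 -m pendant '[[[0,0,0,0,0,0.01,0],[0,0,0,0,0,0.02,0],[0,0,0,0,0,0.03,0],[0,0,0,0,0,0.03,0]]]'; python3 -c "from h import *;st()";python3 -m pendant '[[[0,0,0,0,0,0.03,0],[0,0,0,0,0,0.03,0],[0,0,0,0,0,0.05,0],[0,0,0,0,0,0.08,0],[0,0,0,0,0,0,0]]]'
python3 - <<'E'
from h import *
st();e=grab("scene");crop(e["frame"],290,130,160,130,5,"c6")
E
```

```text
time: 4.38
tool_pos: [0.4831, 0.0295, 0.0766]
tool_rot: [-0.0, 0.999, 0.042, -0.001]
contact_force: [-0.0, -0.3, -5.1]
gripper_width: 0.134
t4.38 pos [483.1  29.5  76.6] x-ax yaw 4.8 z [-0.001  0.    -1.   ] F [-0.  -0.3 -5.1] T [-0.02  0.01  0.01] w0.134 q6 -0.18
time: 5.0
tool_pos: [0.4854, 0.0294, 0.1265]
tool_rot: [0.0, 0.999, 0.042, 0.002]
contact_force: [-0.3, -0.4, -3.9]
gripper_width: 0.135
t5.00 pos [485.4  29.4 126.5] x-ax yaw 4.8 z [ 0.005 -0.    -1.   ] F [-0.3 -0.4 -3.9] T [-0.  -0.1  0. ] w0.135 q6 -0.18
```

View pics/c6.png

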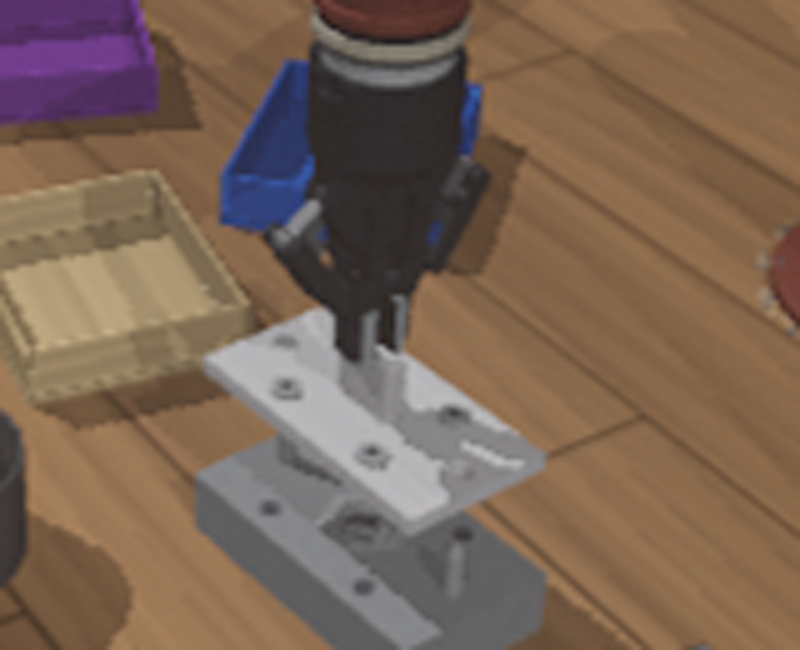

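The plate is off both pins and level, with about 4 N of weight on the wrist. The nut mouth shows at crop (360,522). I'll carry the plate to the mat.

```bash
python3 -m pendant '[[[0,0,0,0.07,0.03,0,0],[0,0,0,0.14,0.07,0,0],[0,0,0,0.14,0.07,0,0],[0,0,0,0.14,0.07,0,0],[0,0,0,0.14,0.07,-0.05,0],[0,0,0,0.1,0.05,-0.08,0],[0,0,0,0.04,0.012,-0.08,0],[0,0,0,0,0,-0.1,0],[0,0,0,0,0,-0.06,0],[0,0,0,0,0,-0.03,0],[0,0,0,0,0,-0.015,0],[0,0,0,0,0,0,0]]]'
python3 - <<'E'
from h import *
st();d=grab("scene");print("nut",ray(d,(361.6,234.0),.04)*1000)
E
```

```text
time: 6.55
tool_pos: [0.6765, 0.1225, 0.0208]
tool_rot: [-0.0, 0.999, 0.042, 0.0]
contact_force: [0.4, -0.2, -4.9]
gripper_width: 0.137
t6.55 pos [676.5 122.5  20.8] x-ax yaw 4.8 z [ 0.001  0.    -1.   ] F [ 0.4 -0.2 -4.9] T [-0.04  0.   -0.02] w0.137 q6 -0.01
nut [488.40644905  31.53048467  40.        ]
```

```bash
python3 -m pendant '[[[0,0,0,0,0,-0.01,0],[0,0,0,0,0,-0.003,0],[0,0,0,0,0,0,0]]]'; python3 -c "from h import *;st()"; python3 -m pendant '[[[0,0,0,0,0,0,0.15],[0,0,0,0,0,0,0.25],[0,0,0,0,0,0,0.4],[0,0,0,0,0,0.1,0.4],[0,0,0,0,0,0.15,0.4],[0,0,0,0,0,0.15,0.4],[0,0,0.045,-0.12,0.07,0,0.4],[0,0,0.045,-0.12,0.07,0,0.4],[0,0,0.045,-0.12,0.07,0,0.4],[0,0,0.05,-0.12,0.08,0,0.4],[0,0,0.05,-0.12,0.08,0,0.4],[0,0,0.05,-0.12,0.08,0,0.4],[0,0,0.05,-0.12,0.08,0,0.4],[0,0,0.05,-0.1,0.06,0,0.4],[0,0,0.05,-0.04,0.04,0,0.4],[0,0,0,0,0,0,0.4]]]'
python3 - <<'E'
from h import *
st();d=grab("top");e=grab("scene");print("time ok")
cv2.imwrite("pics/c7.png",np.hstack([cv2.resize(d["frame"][115:255,150:350],None,fx=2,fy=2,interpolation=cv2.INTER_CUBIC),cv2.resize(e["frame"][190:330,290:490],None,fx=2,fy=2,interpolation=cv2.INTER_CUBIC)]))
E
```

```text
time: 6.98
tool_pos: [0.6764, 0.1225, 0.0177]
tool_rot: [0.0, 0.999, 0.042, 0.0]
contact_force: [-1.4, -0.0, -0.8]
gripper_width: 0.136
t6.97 pos [676.4 122.5  17.7] x-ax yaw 4.8 z [ 0.001 -0.    -1.   ] F [-1.4 -0.  -0.8] T [-0.06  0.17 -0.05] w0.136 q6 -0.01
time: 8.98
tool_pos: [0.4308, 0.2806, 0.1174]
tool_rot: [0.0, 0.748, 0.663, 0.001]
contact_force: [-0.3, -0.5, -0.3]
gripper_width: 0.398
t8.97 pos [430.8 280.6 117.4] x-ax yaw 83.1 z [ 0.001  0.    -1.   ] F [-0.3 -0.5 -0.3] T [-0.01  0.03  0.04] w0.398 q6 -1.02
time ok
```

View pics/c7.png

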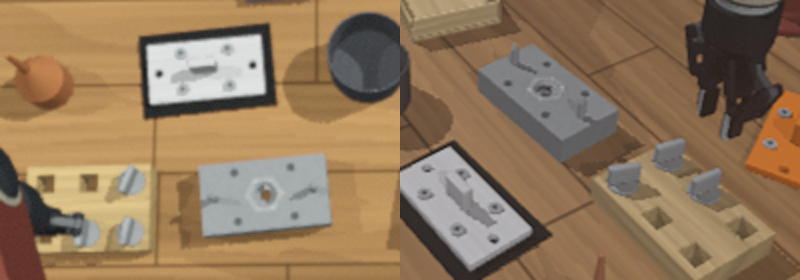

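The plate lies squarely on the mat (205,65). The nut is clear at (265,194), the body is unmoved, and the gripper is over screw 2. I'll measure the nut and body, and continue to screw 2.

```bash
python3 - <<'E'
from h import *
d=grab("top","t1");e=grab("scene","s1");im=d["frame"]
for D,roi,n in((d,(240,180,325,240),"top"),(e,(325,205,402,275),"scene")):
    big=cv2.resize(D["frame"],None,fx=4,fy=4,interpolation=cv2.INTER_CUBIC);h=cv2.cvtColor(big,cv2.COLOR_BGR2HSV)
    x0,y0,x1,y1=[4*v for v in roi]
    for thr in(130,150):
        m=np.zeros(h.shape[:2],np.uint8);m[y0:y1,x0:x1]=((h[...,1]<50)&(h[...,2]>thr))[y0:y1,x0:x1]
        m=cv2.morphologyEx(m,cv2.MORPH_CLOSE,np.ones((25,25)))
        c=max(cv2.findContours(m,cv2.RETR_EXTERNAL,cv2.CHAIN_APPROX_NONE)[0],key=cv2.contourArea)
        w=np.array([ray(D,(p[0]+.5)/4-.5,.04)[:2] for p in c])*1000;r=cv2.minAreaRect(w.astype(np.float32));print(n,thr,np.round(r[0],1),np.round(r[1],1),round(r[2],2))
print("nut top",ray(d,(282.25,211.75),.04)*1000,"scene",ray(e,(290+545.5/2-200-.5,190+90.5/2-.5),.04)*1000)
print("plate tab on mat (pin holes mid)",*[np.round(ray(d,(150+(x+.5)/2-.5,115+(y+.5)/2-.5),.013)*1000,1) for x,y in((159,73),(252,65))])
E
python3 -m pendant '[[[0,0,0,0.003,0,-0.08,0.4],[0,0,0,0,0,-0.1,0.4],[0,0,0,0,0,-0.07,0.4],[0,0,0,0,0,-0.04,0.4],[0,0,0,0,0,0,0.3],[0,0,0,0,0,0,0.2],[0,0,0,0,0,0,0],[0,0,0,0,0,0,0]]]'; python3 -c "from h import *;st()"
```

```text
top 130 [483.9  30.4] [100.8 181.9] 5.05
top 150 [484.5  30.6] [ 99.5 181.4] 5.0
scene 130 [485.5  24.1] [ 98.5 193.9] 5.1
scene 150 [506.4  21.6] [7.5 5.5] 55.74
nut top [483.78452663  29.1572888   40.        ] scene [488.7067852   35.04666885  40.        ]
plate tab on mat (pin holes mid) [671.5 191.4  13. ] [681.8  53.   13. ]
time: 10.18
tool_pos: [0.4322, 0.2802, 0.0451]
tool_rot: [0.0, 0.748, 0.663, 0.001]
contact_force: [-0.1, 0.6, -0.1]
gripper_width: -0.002
t10.18 pos [432.2 280.2  45.1] x-ax yaw 83.1 z [ 0.001  0.    -1.   ] F [-0.1  0.6 -0.1] T [ 0.02  0.04 -0.04] w-0.002 q6 -1.02
```

The gripper closed fully, so it missed the wing. Looking.

Run:
```python
from h import *
d=grab("top");e=grab("scene")
cv2.imwrite("pics/c8.png",np.hstack([cv2.resize(d["frame"][185:250,150:240],None,fx=4,fy=4,interpolation=cv2.INTER_CUBIC),cv2.resize(e["frame"][250:315,385:475],None,fx=4,fy=4,interpolation=cv2.INTER_CUBIC)]))
```

```text
(no output)
```

View pics/c8.png

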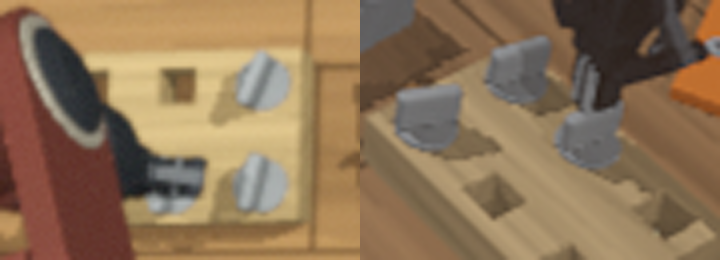

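Run:
```python
from h import *
d=grab("top");e=grab("scene");p=[.4322,.2802,.0451]
print("tcp top",(proj(d,p)-[150,185])*4,"scene",(proj(e,p)-[385,250])*4+[360,0])
for n,q in(("wingctr2",[.4313,.2803,.054]),("wingctr3",[.4318,.219,.054]),("wingctr6",[.5037,.22,.054])):
    print(n,(proj(d,q)-[150,185])*4,(proj(e,q)-[385,250])*4+[360,0])
```

```text
tcp top [167.59339241 183.95491764] scene [585.87928506 129.18094216]
wingctr2 [162.87234646 184.09643   ] [589.42466747 118.19272134]
wingctr3 [251.46471911 182.25820702] [518.17767682  55.84490363]
wingctr6 [253.92932747  79.47540566] [427.68647303 101.38060967]
```

```bash
python3 - <<'E'
from h import *
d=grab("top");e=grab("scene")
for z in(.045,.055,.065,.07,.08):print(z,ray(e,(443.7,276.7),z)*1000,(proj(d,[.4322,.2802,z])-[150,185])*4,(proj(e,[.4322,.2802,z])-[385,250])*4+[360,0])
E
python3 -m pendant '[[[0,0,0,0,0,0.08,0],[0,0,0,0,0,0.1,0],[0,0,0,0,0,0.1,0],[0,0,0,0,0,0.1,0],[0,0,0,0,0,0,0]]]'
python3 - <<'E'
from h import *
st();d=grab("top");e=grab("scene");s=manip.state()["tool_pos"]
print((proj(d,s)-[150,170])*4,(proj(e,s)-[385,220])*4+[360,0])
cv2.imwrite("pics/c9.png",np.hstack([cv2.resize(d["frame"][170:250,150:240],None,fx=4,fy=4,interpolation=cv2.INTER_CUBIC),cv2.resize(e["frame"][220:300,385:475],None,fx=4,fy=4,interpolation=cv2.INTER_CUBIC)]))
E
```

```text
0.045 [414.80252244 269.4846279   45.        ] [167.64369171 183.96786235] [585.85369746 129.29837609]
0.055 [422.92337426 275.7907907   55.        ] [162.56698315 182.66135242] [588.42744978 117.48617758]
0.065 [431.04422608 282.09695351  65.        ] [157.39398911 181.33006306] [591.03184775 105.53333136]
0.07 [435.10465199 285.25003491  70.        ] [154.77052495 180.65490475] [592.3457104   99.50337801]
0.08 [443.22550382 291.55619772  80.        ] [149.44788422 179.28510325] [594.99711338  87.33480298]
time: 11.1
tool_pos: [0.4334, 0.2808, 0.1418]
tool_rot: [0.001, 0.748, 0.663, 0.002]
contact_force: [0.7, 0.1, 0.0]
gripper_width: 0.001
t11.10 pos [433.4 280.8 141.8] x-ax yaw 83.1 z [ 0.005  0.002 -1.   ] F [0.7 0.1 0. ] T [-0.02  0.06 -0.  ] w0.001 q6 -1.02
[116.47904593 231.71731966] [611.6804217  132.10759706]
```

View pics/c9.png

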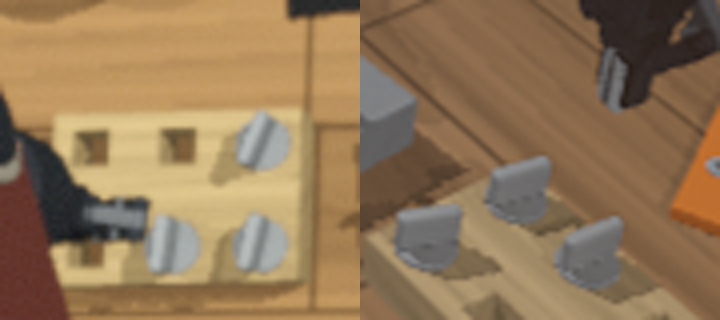

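Run:
```python
from h import *
d=grab("top","t2");e=grab("scene","s2")
X=tri(d,(186.3,225),e,(450.5,247));print(X*1000,proj(d,X),proj(e,X))
crop(d["frame"],160,205,40,40,10,"a");crop(e["frame"],425,215,40,40,10,"b")
cv2.imwrite("pics/c10.png",np.hstack([cv2.imread("pics/a.png"),cv2.imread("pics/b.png")]))
```

```text
[428.63624098 268.19559041 146.09808305] [182.54953341 228.72974525] [445.67772914 247.10831763]
```

View pics/c10.png

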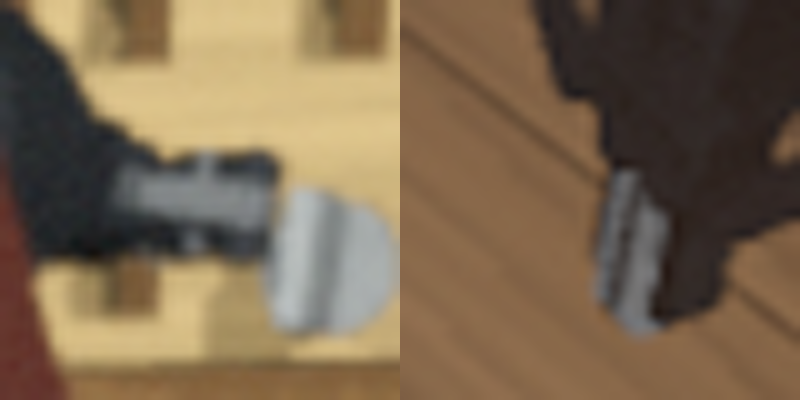

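```bash
python3 -m pendant '[[[0,0,0,0,0,-0.1,0.4],[0,0,0,0,0,-0.1,0.4],[0,0,0,0,0,-0.1,0.4],[0,0,0,0,0,-0.08,0.4],[0,0,0,0,0,-0.012,0.4],[0,0,0,0,0,0,0.4]]]';  python3 -m pendant '[[[0,0,0,0,0,-0.008,0.4],[0,0,0,0,0,-0.008,0.4],[0,0,0,0,0,0,0.4]]]' | grep -E "force|pos"; python3 -m pendant '[[[0,0,0,0,0,-0.008,0.3],[0,0,0,0,0,0,0.3],[0,0,0,0,0,0,0.2],[0,0,0,0,0,0,0],[0,0,0,0,0,0,0]]]'
```

```text
time: 12.05
tool_pos: [0.4316, 0.2799, 0.0411]
tool_rot: [-0.0, 0.748, 0.663, -0.0]
contact_force: [-0.3, -0.2, -0.5]
gripper_width: 0.401
tool_pos: [0.432, 0.2801, 0.0376]
contact_force: [0.5, 0.3, -1.0]
time: 13.05
tool_pos: [0.432, 0.2801, 0.0356]
tool_rot: [0.0, 0.748, 0.663, 0.0]
contact_force: [1.4, -0.5, 0.9]
gripper_width: 0.088
```

The wing is gripped at a reading of 35.6, but not at 45, so the real fingertips are about 25 mm above the reported TCP. I'll take a deeper bite while watching the force.

```bash
python3 -m pendant '[[[0,0,0,0,0,0,0.2],[0,0,0,0,0,0,0.4],[0,0,0,0,0,-0.02,0.4],[0,0,0,0,0,0,0.4]]]' | grep -E "force|pos";  python3 -m pendant '[[[0,0,0,0,0,-0.008,0.4],[0,0,0,0,0,-0.008,0.4],[0,0,0,0,0,0,0.4]]]' | grep -E "force|pos"; python3 -m pendant '[[[0,0,0,0,0,-0.008,0.3],[0,0,0,0,0,0,0.3],[0,0,0,0,0,0,0.15],[0,0,0,0,0,0,0.15]]]'
```

```text
tool_pos: [0.4313, 0.2798, 0.0297]
contact_force: [-0.5, 1.3, -0.1]
tool_pos: [0.4317, 0.28, 0.0262]
contact_force: [-0.1, -0.2, -0.3]
time: 14.42
tool_pos: [0.4319, 0.2801, 0.0245]
tool_rot: [0.0, 0.748, 0.663, 0.0]
contact_force: [-0.1, 0.1, 0.4]
gripper_width: 0.154
```

```bash
python3 -m pendant '[[[0,0,0,0,0,-0.008,0.15],[0,0,0,0,0,-0.008,0.15],[0,0,0,0,0,0,0.15]]]' | grep -E "force|pos";  python3 -m pendant '[[[0,0,0,0,0,-0.006,0.15],[0,0,0,0,0,0,0.15]]]' | grep -E "force|pos"; python3 -m pendant '[[[0,0,0,0,0,-0.006,0.15],[0,0,0,0,0,0,0.15]]]' | grep -E "force|pos"; python3 -m pendant '[[[0,0,0,0,0,0,0],[0,0,0,0,0,0,0],[0,0,0,0,0,0,0]]]'
```

```text
tool_pos: [0.4316, 0.2799, 0.0201]
contact_force: [-0.4, 0.6, 0.4]
tool_pos: [0.4317, 0.28, 0.0188]
contact_force: [0.2, -0.7, 0.6]
tool_pos: [0.4317, 0.28, 0.0173]
contact_force: [-0.6, -0.2, -0.7]
time: 15.68
tool_pos: [0.4319, 0.28, 0.0175]
tool_rot: [0.0, 0.748, 0.663, 0.0]
contact_force: [0.5, 0.2, 0.8]
gripper_width: 0.104
```

```bash
python3 -m pendant '[[[0,0,0,0,0,0.05,0],[0,0,0,0,0,0.1,0],[0,0,0,0,0,0.12,0],[0,0,0,0,0,0.1,0],[0,0,0.043,0.035,-0.15,0,0],[0,0,0.043,0.035,-0.17,0,0],[0,0,0.043,0.035,-0.17,0,0],[0,0,0.043,0.035,-0.17,0,0],[0,0,0.043,0.035,-0.17,0,0],[0,0,0.043,0.035,-0.12,-0.05,0],[0,0,0,0,-0.05,-0.08,0],[0,0,0,0,0,-0.1,0],[0,0,0,0,0,0,0],[0,0,0,0,0,0,0]]]'
python3 - <<'E'
from h import *
st();d=grab("top");e=grab("scene")
cv2.imwrite("pics/c11.png",np.hstack([cv2.resize(d["frame"][180:250,240:330],None,fx=4,fy=4,interpolation=cv2.INTER_CUBIC),cv2.resize(e["frame"][190:260,320:410],None,fx=4,fy=4,interpolation=cv2.INTER_CUBIC)]))
E
```

```text
time: 17.42
tool_pos: [0.485, 0.0301, 0.0536]
tool_rot: [0.001, 0.426, 0.905, 0.0]
contact_force: [0.3, 0.4, -1.0]
gripper_width: 0.104
t17.43 pos [485.   30.1  53.6] x-ax yaw 129.6 z [ 0.001 -0.    -1.   ] F [ 0.3  0.4 -1. ] T [-0.01  0.05  0.  ] w0.104 q6 -2.35
```

View pics/c11.png

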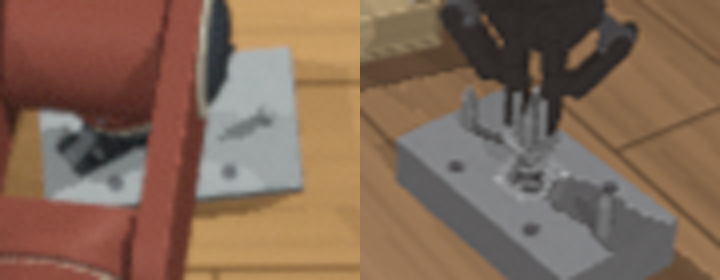

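Screw 2 hangs point-first over the nut (scene crop (530,180)). I'll lower it into the nut with force checks.

```bash
python3 -m pendant '[[[0,0,0,-0.002,0,-0.03,0],[0,0,0,0,0,-0.02,0],[0,0,0,0,0,0,0]]]' | grep -E "force|pos"; python3 -m pendant '[[[0,0,0,0,0,-0.016,0],[0,0,0,0,0,0,0]]]' | grep -E "force|pos"; python3 -m pendant '[[[0,0,0,0,0,-0.016,0],[0,0,0,0,0,0,0]]]' | grep -E "force|pos";python3 -m pendant '[[[0,0,0,0,0,-0.008,0],[0,0,0,0,0,0,0]]]' | grep -E "force|pos"; python3 -c "from h import *;st()"
```

```text
tool_pos: [0.4832, 0.0301, 0.0391]
contact_force: [0.0, -0.7, -0.9]
tool_pos: [0.4836, 0.03, 0.0355]
contact_force: [0.5, -0.5, -0.6]
tool_pos: [0.4836, 0.03, 0.0316]
contact_force: [-0.2, -0.0, -1.7]
tool_pos: [0.4841, 0.03, 0.0309]
contact_force: [-3.1, -0.2, 5.4]
t18.65 pos [484.1  30.   30.9] x-ax yaw 129.6 z [-0. -0. -1.] F [-3.1 -0.2  5.4] T [ 0.06  0.64 -0.01] w0.104 q6 -2.35
```

```bash
python3 -m pendant '[[[0,0,-0.04,0,0,-0.002,0],[0,0,-0.04,0,0,-0.002,0],[0,0,-0.04,0,0,-0.002,0],[0,0,-0.04,0,0,-0.002,0],[0,0,-0.04,0,0,-0.002,0],[0,0,-0.04,0,0,-0.002,0]]]' | grep force; python3 -c "from h import *;st()"; python3 -m pendant '[[[0,0,-0.04,0,0,-0.002,0],[0,0,-0.04,0,0,-0.002,0],[0,0,-0.03,0,0,-0.001,0]]]' | grep force; python3 -c "from h import *;st()"
```

```text
contact_force: [0.3, -0.8, 2.6]
t19.40 pos [485.2  29.6  28.1] x-ax yaw 86.1 z [ 0.003 -0.001 -1.   ] F [ 0.3 -0.8  2.6] T [-0.16 -0.    0.06] w0.106 q6 -1.59
contact_force: [0.7, -0.6, 1.5]
t19.77 pos [484.8  29.7  26.5] x-ax yaw 66.4 z [ 0.002 -0.001 -1.   ] F [ 0.7 -0.6  1.5] T [-0.08 -0.05 -0.01] w0.105 q6 -1.25
```

```bash
python3 -m pendant '[[[0,0,-0.04,0,0,-0.002,0],[0,0,-0.04,0,0,-0.002,0],[0,0,-0.04,0,0,-0.002,0]]]' | grep force; python3 -c "from h import *;st()"; python3 -m pendant '[[[0,0,-0.04,0,0,-0.002,0],[0,0,-0.04,0,0,-0.002,0],[0,0,-0.04,0,0,-0.002,0],[0,0,-0.04,0,0,-0.002,0]]]' | grep force; python3 -c "from h import *;st()"
```

```text
contact_force: [0.8, 0.4, 1.5]
t20.15 pos [484.8  29.9  25. ] x-ax yaw 44.7 z [ 0.002 -0.    -1.   ] F [0.8 0.4 1.5] T [ 0.07 -0.01  0.  ] w0.105 q6 -0.87
contact_force: [0.3, 0.1, 4.5]
t20.65 pos [485.5  30.1  23.5] x-ax yaw 15.9 z [ 0.003  0.    -1.   ] F [0.3 0.1 4.5] T [ 0.2  -0.16 -0.02] w0.103 q6 -0.37
```

```bash
python3 -m pendant '[[[0,0,-0.04,0,0,-0.002,0],[0,0,-0.04,0,0,-0.002,0],[0,0,-0.04,0,0,-0.002,0]]]' | grep force; python3 -c "from h import *;st()"; python3 -m pendant '[[[0,0,-0.04,0,0,-0.002,0],[0,0,-0.03,0,0,-0.001,0],[0,0,0,0,0,0,0]]]' | grep force; python3 -c "from h import *;st()"
```

```text
contact_force: [0.9, -0.0, 3.8]
t21.02 pos [485.8  29.9  22.3] x-ax yaw -5.7 z [ 0.004 -0.    -1.   ] F [ 0.9 -0.   3.8] T [-0.   -0.16  0.07] w0.102 q6 0.01
contact_force: [0.1, 0.0, 5.8]
t21.40 pos [485.5  30.   21.5] x-ax yaw -18.0 z [ 0.003 -0.    -1.   ] F [0.1 0.  5.8] T [ 0.08 -0.08 -0.04] w0.104 q6 0.22
```

```bash
python3 -m pendant '[[[0,0,-0.03,0,0,-0.003,0],[0,0,-0.02,0,0,-0.003,0],[0,0,0,0,0,0,0]]]' | grep force; python3 -c "from h import *;st()"
```

```text
contact_force: [-2.6, 1.2, 12.8]
t21.77 pos [485.9  30.1  21.2] x-ax yaw -27.0 z [ 0.003  0.    -1.   ] F [-2.6  1.2 12.8] T [ 0.3   0.52 -0.  ] w0.104 q6 0.38
```

Force rises with no further descent at the predicted home height, and the turn was free throughout, so screw 2 is sound. Unscrewing.

```bash
python3 -m pendant '[[[0,0,0.03,0,0,0.006,0],[0,0,0.05,0,0,0.002,0],[0,0,0.05,0,0,0.002,0],[0,0,0.05,0,0,0.002,0],[0,0,0.05,0,0,0.002,0],[0,0,0.05,0,0,0.002,0],[0,0,0.05,0,0,0.002,0],[0,0,0.05,0,0,0.003,0],[0,0,0.05,0,0,0.003,0]]]' | grep force; python3 -c "from h import *;st()"; python3 -m pendant '[[[0,0,0.05,0,0,0.003,0],[0,0,0.05,0,0,0.003,0],[0,0,0.05,0,0,0.002,0],[0,0,0.05,0,0,0.003,0],[0,0,0.05,0,0,0.002,0],[0,0,0.05,0,0,0.003,0],[0,0,0.05,0,0,0.002,0],[0,0,0.05,0,0,0.003,0],[0,0,0.04,0,0,0.002,0],[0,0,0,0,0,0,0]]]' | grep force; python3 -c "from h import *;st()"; python3 -m pendant '[[[0,0,0,0,0,0.008,0],[0,0,0,0,0,0.008,0],[0,0,0,0,0,0,0]]]' | grep force; python3 -c "from h import *;st()"
```

```text
contact_force: [1.5, -0.8, 1.2]
t22.90 pos [484.8  29.5  25.1] x-ax yaw 50.8 z [ 0.002 -0.001 -1.   ] F [ 1.5 -0.8  1.2] T [-0.1  -0.23 -0.04] w0.105 q6 -0.98
contact_force: [-3.1, 4.5, 4.9]
t24.15 pos [483.2  31.1  30.3] x-ax yaw 129.6 z [-0.002  0.002 -1.   ] F [-3.1  4.5  4.9] T [ 0.8   0.67 -0.04] w0.105 q6 -2.35
contact_force: [-0.1, -0.8, -0.6]
t24.52 pos [483.9  29.7  34.1] x-ax yaw 129.6 z [ 0.    -0.001 -1.   ] F [-0.1 -0.8 -0.6] T [-0.03  0.02 -0.  ] w0.106 q6 -2.35
```

```bash
python3 -m pendant '[[[0,0,0,0,0,0.08,0],[0,0,0,0,0,0.1,0],[0,0,0,0,0,0.1,0],[0,0,-0.05,0,-0.1,0,0],[0,0,-0.05,0,-0.17,0,0],[0,0,-0.05,0,-0.17,0,0],[0,0,-0.05,0,-0.17,0,0],[0,0,-0.05,0,-0.17,0,0],[0,0,-0.05,0,-0.17,0,0],[0,0,0,0,-0.17,0,0],[0,0,0,0,0,-0.05,0],[0,0,0,0,0,0,0]]]' | grep force
python3 - <<'E'
from h import *
st();d=grab("top");e=grab("scene")
for n,D in(("top",d),("scene",e)):
    r=cv2.imread(f"pics/{n}0.png");df=cv2.absdiff(r,D["frame"]).max(2)>25
    rois={"top":{"tray":(355,180,430,245),"tin":(310,118,358,168),"rack":(160,195,230,245)},"scene":{"tray":(278,162,342,212),"tin":(250,205,298,252),"rack":(385,255,480,338)}}[n]
    print(n,{k:round(float(df[y0:y1,x0:x1].mean()),3) for k,(x0,y0,x1,y1) in rois.items()})
cv2.imwrite("pics/c12.png",np.hstack([cv2.resize(d["frame"][170:250,340:440],None,fx=4,fy=4,interpolation=cv2.INTER_CUBIC),cv2.resize(e["frame"][140:220,270:370],None,fx=4,fy=4,interpolation=cv2.INTER_CUBIC)]))
E
```

```text
contact_force: [-0.7, -0.4, -1.4]
t26.02 pos [ 482.5 -249.    89.6] x-ax yaw 75.5 z [-0.003  0.002 -1.   ] F [-0.7 -0.4 -1.4] T [-0.    0.02  0.01] w0.108 q6 -1.93
top {'tray': 0.754, 'tin': 0.0, 'rack': 0.077}
scene {'tray': 0.043, 'tin': 0.0, 'rack': 0.138}
```

View pics/c12.png

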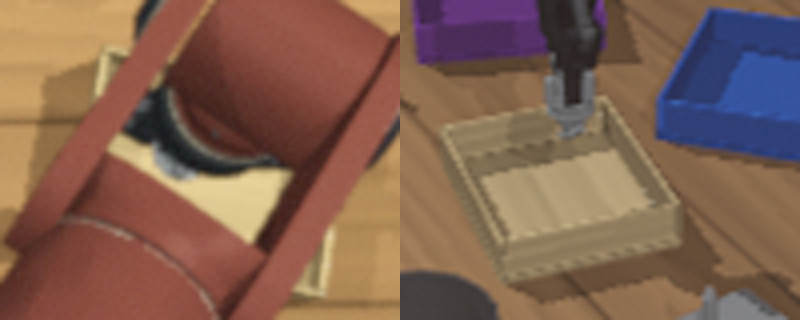

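Run:
```python
from h import *
e=grab("scene");d=grab("top")
P=[ray(e,((x-400+.5)/4-.5+270,(y+.5)/4-.5+140),.04)*1000 for x,y in((443,127),(608,100),(683,208),(505,248))]
print(np.round(P,1),np.mean(P,0))
r=cv2.imread("pics/top0.png");h=cv2.cvtColor(cv2.resize(r[170:255,345:440],None,fx=4,fy=4,interpolation=cv2.INTER_CUBIC),cv2.COLOR_BGR2HSV)
m=((h[...,1]<125)&(h[...,2]>110)).astype(np.uint8);m=cv2.morphologyEx(m,cv2.MORPH_OPEN,np.ones((7,7)))
c=max(cv2.findContours(m,cv2.RETR_EXTERNAL,cv2.CHAIN_APPROX_NONE)[0],key=cv2.contourArea)
w=np.array([ray(d,(p[0]+.5)/4-.5+[345,170],.04)[:2] for p in c])*1000;q=cv2.minAreaRect(w.astype(np.float32));print(q)
print((proj(e,[.4825,-.249,.005])-[270,140])*4+[400,0])
```

```text
[[ 534.7 -378.7   40. ]
 [ 394.3 -342.8   40. ]
 [ 427.7 -170.8   40. ]
 [ 571.2 -197.2   40. ]] [ 481.96010112 -272.38707076   40.        ]
((479.5860595703125, -281.9697265625), (187.49119567871094, 159.34579467773438), 78.81867218017578)
[572.50800189 215.70310653]
```

The tray is where it was measured, centred at about (480,-279), and the drop point is inside. Lowering and releasing, then on to screw 3.

```bash
python3 -m pendant '[[[0,0,0,0,0,-0.08,0],[0,0,0,0,0,-0.1,0],[0,0,0,0,0,-0.06,0],[0,0,0,0,0,-0.03,0],[0,0,0,0,0,0,0]]]' | grep -E "force|pos"; python3 -m pendant '[[[0,0,0,0,0,0,0.15],[0,0,0,0,0,0,0.25],[0,0,0,0,0,0,0.3],[0,0,0,0,0,0.08,0.3],[0,0,0,0,0,0.12,0.3],[0,0,0,0,0,0.15,0.35],[0,0,0,0,0.1,0,0.35],[0,0,0,-0.02,0.18,0,0.35],[0,0,0,-0.02,0.18,0,0.35],[0,0,0,-0.02,0.18,0,0.35],[0,0,0,-0.02,0.18,0,0.35],[0,0,0,-0.02,0.18,0,0.35],[0,0,0,-0.02,0.18,0,0.35],[0,0,0,-0.02,0.18,0,0.35],[0,0,0,-0.02,0.18,0,0.35],[0,0,0,-0.02,0.18,0,0.35],[0,0,0,-0.02,0.15,0,0.35],[0,0,0,0,0,0,0.35],[0,0,0,0,0,0,0.35]]]' | grep -E "force|pos"
cat >> h.py <<'E'
def diff():
    for n in("top","scene"):
        D=grab(n,"last_"+n);r=cv2.imread(f"pics/{n}0.png");df=cv2.absdiff(r,D["frame"]).max(2)>25
        rois={"top":{"tray":(355,180,430,245),"tin":(310,118,358,168),"rack":(160,195,230,245)},"scene":{"tray":(278,162,342,212),"tin":(250,205,298,252),"rack":(385,255,480,338)}}[n]
        print(n,{k:round(float(df[y0:y1,x0:x1].mean()),3) for k,(x0,y0,x1,y1) in rois.items()})
E
python3 -c "
from h import *
st();diff()"
```

```text
tool_pos: [0.4836, -0.2498, 0.0236]
contact_force: [0.1, 0.6, -1.2]
tool_pos: [0.4342, 0.2173, 0.1126]
contact_force: [0.4, -0.4, 0.0]
t29.23 pos [434.2 217.3 112.6] x-ax yaw 75.6 z [ 0.001 -0.    -1.   ] F [ 0.4 -0.4  0. ] T [0.01 0.04 0.  ] w0.355 q6 -1.01
top {'tray': 0.067, 'tin': 0.0, 'rack': 0.557}
scene {'tray': 0.167, 'tin': 0.004, 'rack': 0.047}
```

```bash
python3 -m pendant '[[[0,0,0.004,-0.009,0.006,-0.08,0.35],[0,0,0,0,0,-0.1,0.35],[0,0,0,0,0,-0.1,0.35],[0,0,0,0,0,-0.06,0.3],[0,0,0,0,0,-0.025,0.2],[0,0,0,0,0,-0.015,0.17],[0,0,0,0,0,0,0.15]]]' | grep -E "force|pos"; python3 -m pendant '[[[0,0,0,0,0,0,0],[0,0,0,0,0,0,0],[0,0,0,0,0,0,0]]]'; python3 -c "from h import *;st()"
```

```text
tool_pos: [0.432, 0.2191, 0.0171]
contact_force: [0.1, 0.7, 0.1]
time: 30.58
tool_pos: [0.4322, 0.2193, 0.0174]
tool_rot: [0.0, 0.786, 0.618, 0.001]
contact_force: [-0.2, 0.1, 2.8]
gripper_width: 0.105
t30.57 pos [432.2 219.3  17.4] x-ax yaw 76.3 z [ 0.001  0.    -1.   ] F [-0.2  0.1  2.8] T [-0.05 -0.   -0.06] w0.105 q6 -1.02
```

```bash
python3 -m pendant '[[[0,0,0,0,0,0.05,0],[0,0,0,0,0,0.1,0],[0,0,0,0,0,0.12,0],[0,0,0,0,0,0.1,0],[0,0,0.049,0.035,-0.1,0,0],[0,0,0.049,0.035,-0.15,0,0],[0,0,0.049,0.035,-0.15,0,0],[0,0,0.049,0.035,-0.15,0,0],[0,0,0.049,0.035,-0.15,0,0],[0,0,0.049,0.033,-0.057,0,0],[0,0,0,0,0,-0.1,0],[0,0,0,0,0,-0.12,0],[0,0,0,0,0,-0.05,0],[0,0,0,0,0,-0.02,0],[0,0,0,0,0,0,0]]]' | grep -E "force|pos";  python3 -c "from h import *;st()"; python3 -m pendant '[[[0,0,0,0,0,-0.012,0],[0,0,0,0,0,-0.012,0],[0,0,0,0,0,0,0]]]' | grep -E "force|pos"; python3 -m pendant '[[[0,0,0,0,0,-0.004,0],[0,0,0,0,0,0,0]]]' | grep -E "force|pos"
```

```text
tool_pos: [0.4839, 0.0298, 0.0372]
contact_force: [1.0, -0.6, -0.7]
t32.45 pos [483.9  29.8  37.2] x-ax yaw 129.2 z [ 0.001 -0.    -1.   ] F [ 1.  -0.6 -0.7] T [-0.04  0.01  0.01] w0.106 q6 -2.35
tool_pos: [0.4842, 0.0297, 0.0313]
contact_force: [0.3, -0.6, 1.5]
tool_pos: [0.4844, 0.0297, 0.031]
contact_force: [-2.1, 0.3, 6.5]
```

```bash
python3 -m pendant '[[[0,0,-0.04,0,0,-0.002,0],[0,0,-0.04,0,0,-0.002,0],[0,0,-0.04,0,0,-0.002,0],[0,0,-0.04,0,0,-0.002,0],[0,0,-0.04,0,0,-0.002,0]]]' | grep force; python3 -c "from h import *;st()"; python3 -m pendant '[[[0,0,-0.04,0,0,-0.002,0],[0,0,-0.04,0,0,-0.002,0]]]' | grep force; python3 -c "from h import *;st()"; python3 -m pendant '[[[0,0,-0.03,0,0,-0.002,0],[0,0,-0.03,0,0,-0.002,0]]]' | grep force; python3 -c "from h import *;st()"
```

```text
contact_force: [0.5, -1.1, 4.1]
t33.70 pos [485.2  29.3  28.6] x-ax yaw 93.0 z [ 0.003 -0.001 -1.   ] F [ 0.5 -1.1  4.1] T [-0.14 -0.14  0.01] w0.099 q6 -1.71
contact_force: [-0.1, -1.5, 3.0]
t33.95 pos [484.9  29.2  27.4] x-ax yaw 78.6 z [ 0.003 -0.001 -1.   ] F [-0.1 -1.5  3. ] T [-0.24 -0.04 -0.02] w0.104 q6 -1.46
contact_force: [0.8, -0.1, 1.8]
t34.20 pos [484.9  29.5  26.1] x-ax yaw 67.8 z [ 0.003 -0.001 -1.   ] F [ 0.8 -0.1  1.8] T [-0.15 -0.16  0.01] w0.101 q6 -1.28
```

```bash
python3 -m pendant '[[[0,0,-0.04,0,0,-0.002,0],[0,0,-0.04,0,0,-0.002,0]]]' | grep force; python3 -c "from h import *;st()"; python3 -m pendant '[[[0,0,-0.04,0,0,-0.002,0],[0,0,-0.04,0,0,-0.002,0]]]' | grep force; python3 -c "from h import *;st()"
```

```text
contact_force: [0.8, 0.3, 3.9]
t34.45 pos [484.9  29.6  25.2] x-ax yaw 53.4 z [ 0.003 -0.    -1.   ] F [0.8 0.3 3.9] T [ 0.07 -0.2   0.  ] w0.101 q6 -1.02
contact_force: [0.2, 1.1, 5.2]
t34.70 pos [485.2  29.9  24.6] x-ax yaw 39.0 z [ 0.003  0.    -1.   ] F [0.2 1.1 5.2] T [ 0.2  -0.1  -0.01] w0.105 q6 -0.77
```

```bash
python3 -m pendant '[[[0,0,-0.04,0,0,-0.002,0],[0,0,-0.04,0,0,-0.002,0],[0,0,-0.04,0,0,-0.002,0]]]' | grep force; python3 -c "from h import *;st()"; python3 -m pendant '[[[0,0,-0.04,0,0,-0.002,0],[0,0,-0.04,0,0,-0.002,0],[0,0,-0.04,0,0,-0.002,0]]]' | grep force; python3 -c "from h import *;st()"; python3 -m pendant '[[[0,0,-0.04,0,0,-0.003,0],[0,0,-0.04,0,0,-0.003,0],[0,0,-0.03,0,0,-0.003,0],[0,0,0,0,0,0,0]]]' | grep force; python3 -c "from h import *;st()"
```

```text
contact_force: [-0.1, 0.6, 6.2]
t35.08 pos [485.7  29.9  23.5] x-ax yaw 17.4 z [ 0.004  0.    -1.   ] F [-0.1  0.6  6.2] T [ 0.18 -0.19 -0.  ] w0.103 q6 -0.40
contact_force: [1.4, 0.3, 5.9]
t35.45 pos [486.   29.8  22.4] x-ax yaw -4.2 z [ 0.005  0.    -1.   ] F [1.4 0.3 5.9] T [ 0.16 -0.13 -0.01] w0.106 q6 -0.02
contact_force: [-2.7, 2.3, 14.4]
t35.95 pos [486.1  30.2  21.2] x-ax yaw -23.9 z [ 0.004  0.001 -1.   ] F [-2.7  2.3 14.4] T [ 0.5   0.55 -0.02] w0.106 q6 0.32
```

Screw 3 is home at the same height and turned freely, so it is sound. Unscrewing and taking it to the tray.

```bash
python3 -m pendant '[[[0,0,0.03,0,0,0.006,0],[0,0,0.05,0,0,0.002,0],[0,0,0.05,0,0,0.002,0],[0,0,0.05,0,0,0.002,0],[0,0,0.05,0,0,0.002,0],[0,0,0.05,0,0,0.002,0],[0,0,0.05,0,0,0.002,0],[0,0,0.05,0,0,0.003,0],[0,0,0.05,0,0,0.003,0],[0,0,0.05,0,0,0.003,0],[0,0,0.05,0,0,0.003,0],[0,0,0.05,0,0,0.002,0],[0,0,0.05,0,0,0.003,0],[0,0,0.05,0,0,0.002,0],[0,0,0.05,0,0,0.003,0],[0,0,0.05,0,0,0.002,0],[0,0,0.05,0,0,0.003,0],[0,0,0.02,0,0,0.002,0],[0,0,0,0,0,0,0]]]' | grep force; python3 -c "from h import *;st()"; python3 -m pendant '[[[0,0,0,0,0,0.008,0],[0,0,0,0,0,0.008,0],[0,0,0,0,0,0,0]]]' | grep force; python3 -c "from h import *;st()"
```

```text
contact_force: [-2.3, 3.9, 5.1]
t38.33 pos [483.6  30.9  30.4] x-ax yaw 129.2 z [-0.     0.003 -1.   ] F [-2.3  3.9  5.1] T [ 0.81  0.53 -0.09] w0.104 q6 -2.35
contact_force: [0.2, -0.1, -0.9]
t38.70 pos [483.5  29.5  33.5] x-ax yaw 129.2 z [-0. -0. -1.] F [ 0.2 -0.1 -0.9] T [-0.01 -0.06  0.01] w0.103 q6 -2.35
```

```bash
python3 -m pendant '[[[0,0,0,0,0,0.08,0],[0,0,0,0,0,0.1,0],[0,0,0,0,0,0.1,0],[0,0,-0.05,0,-0.1,0,0],[0,0,-0.05,0,-0.18,0,0],[0,0,-0.05,0,-0.18,0,0],[0,0,-0.05,0,-0.18,0,0],[0,0,-0.05,0,-0.18,0,0],[0,0,-0.05,0,-0.18,0,0],[0,0,0,0,-0.18,0,0],[0,0,0,0,-0.16,0,0],[0,0,0,0,0,0,0]]]' | grep force; python3 -c "
from h import *
st();diff()"
```

```text
contact_force: [0.2, 0.3, -0.3]
t40.20 pos [ 483.1 -307.8  103.4] x-ax yaw 75.0 z [-0.    -0.001 -1.   ] F [ 0.2  0.3 -0.3] T [-0.06  0.03  0.01] w0.101 q6 -2.01
top {'tray': 0.78, 'tin': 0.0, 'rack': 0.15}
scene {'tray': 0.202, 'tin': 0.014, 'rack': 0.123}
```

```bash
python3 -m pendant '[[[0,0,0,0,0,-0.1,0],[0,0,0,0,0,-0.1,0],[0,0,0,0,0,-0.08,0],[0,0,0,0,0,-0.03,0],[0,0,0,0,0,0,0]]]' | grep -E "force|pos"; python3 -m pendant '[[[0,0,0,0,0,0,0.15],[0,0,0,0,0,0,0.25],[0,0,0,0,0,0,0.3],[0,0,0,0,0,0.08,0.3],[0,0,0,0,0,0.12,0.3],[0,0,0,0,0,0.15,0.35],[0,0,0,0.007,0.15,0,0.35],[0,0,-0.004,0.007,0.18,0,0.35],[0,0,-0.004,0.007,0.18,0,0.35],[0,0,-0.004,0.007,0.18,0,0.35],[0,0,-0.004,0.007,0.18,0,0.35],[0,0,-0.004,0.007,0.18,0,0.35],[0,0,-0.004,0.007,0.18,0,0.35],[0,0,-0.004,0.007,0.18,0,0.35],[0,0,-0.004,0.007,0.18,0,0.35],[0,0,-0.004,0.007,0.18,0,0.35],[0,0,-0.004,0.007,0.18,0,0.35],[0,0,-0.004,0.005,0.16,0,0.35],[0,0,0,0,0,0,0.35],[0,0,0,0,0,0,0.35]]]' | grep -E "force|pos"; python3 -c "
from h import *
st();diff()
cv2.imwrite('pics/c13.png',cv2.resize(cv2.imread('pics/last_scene.png')[140:345,250:490],None,fx=3,fy=3,interpolation=cv2.INTER_CUBIC))"
```

```text
tool_pos: [0.4835, -0.3048, 0.0258]
contact_force: [-0.4, -0.6, -0.5]
tool_pos: [0.5044, 0.222, 0.1146]
contact_force: [-0.1, -0.5, -0.5]
t43.42 pos [504.4 222.  114.6] x-ax yaw 67.3 z [ 0.001 -0.    -1.   ] F [-0.1 -0.5 -0.5] T [-0.01  0.04  0.05] w0.351 q6 -0.89
top {'tray': 0.449, 'tin': 0.0, 'rack': 0.623}
scene {'tray': 0.24, 'tin': 0.012, 'rack': 0.127}
```

View pics/c13.png

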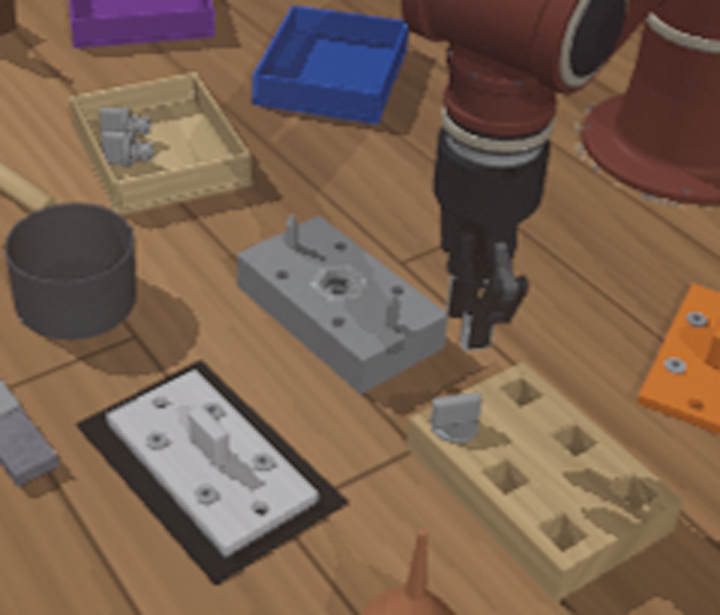

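Screws 2 and 3 lie in the plywood tray (125,135). The tray has been knocked slightly left in the picture (its rim corner was at scene px (281,172) and is now at (274,174)). The rack with screw 6 (457,415), the tin and the plate are unmoved. I'll pick screw 6 and re-measure the tray.

```bash
python3 - <<'E'
from h import *
e=grab("scene")
P=[ray(e,((x+.5)/3-.5+250,(y+.5)/3-.5+140),.04)*1000 for x,y in((70,101),(195,74),(252,151),(122,206))]
print(np.round(P,1).tolist(),np.mean(P,0))
P=[ray(e,((x+.5)/3-.5+250,(y+.5)/3-.5+140),.07)*1000 for x,y in((7,250),(135,240),(72,205),(70,292))]
print("tin rim",np.round(P,1).tolist())
E
python3 -m pendant '[[[0,0,0,-0.002,-0.006,-0.08,0.35],[0,0,0,0,0,-0.1,0.35],[0,0,0,0,0,-0.1,0.35],[0,0,0,0,0,-0.06,0.3],[0,0,0,0,0,-0.028,0.2],[0,0,0,0,0,-0.02,0.17],[0,0,0,0,0,0,0.15]]]' | grep -E "force|pos"; python3 -m pendant '[[[0,0,0,0,0,0,0],[0,0,0,0,0,0,0],[0,0,0,0,0,0,0]]]' | grep -E "w|force"; python3 -c "from h import *;st()"
```

```text
[[561.2, -380.7, 40.0], [413.7, -357.3, 40.0], [440.8, -189.6, 40.0], [601.0, -175.8, 40.0]] [ 504.16420284 -275.81495567   40.        ]
tin rim [[737.5, -134.9, 70.0], [631.4, -86.5, 70.0], [657.7, -165.8, 70.0], [713.6, -51.7, 70.0]]
tool_pos: [0.5039, 0.2208, 0.0169]
contact_force: [0.9, -0.2, 0.5]
contact_force: [-0.3, 0.6, 1.0]
gripper_width: 0.104
t44.83 pos [504.  220.9  17.3] x-ax yaw 67.3 z [ 0.001  0.    -1.   ] F [-0.3  0.6  1. ] T [-0.01 -0.03  0.02] w0.104 q6 -0.90
```

```bash
python3 -m pendant '[[[0,0,0,0,0,0.05,0],[0,0,0,0,0,0.1,0],[0,0,0,0,0,0.12,0],[0,0,0,0,0,0.1,0],[0,0,0.05,-0.011,-0.08,0,0],[0,0,0.05,-0.011,-0.12,0,0],[0,0,0.05,-0.011,-0.13,0,0],[0,0,0.05,-0.011,-0.13,0,0],[0,0,0.05,-0.011,-0.13,0,0],[0,0,0.05,-0.011,-0.12,0,0],[0,0,0.045,-0.011,-0.054,0,0],[0,0,0,0,0,-0.1,0],[0,0,0,0,0,-0.12,0],[0,0,0,0,0,-0.05,0],[0,0,0,0,0,-0.02,0],[0,0,0,0,0,0,0]]]' | grep -E "force|pos";  python3 -c "from h import *;st()"; python3 -m pendant '[[[0,0,0,0,0,-0.012,0],[0,0,0,0,0,-0.012,0],[0,0,0,0,0,0,0]]]' | grep -E "force|pos"; python3 -m pendant '[[[0,0,0,0,0,-0.004,0],[0,0,0,0,0,0,0]]]' | grep -E "force|pos"
```

```text
tool_pos: [0.4848, 0.0298, 0.0373]
contact_force: [0.8, -0.7, -0.3]
t46.83 pos [484.8  29.8  37.3] x-ax yaw 129.4 z [ 0.001 -0.    -1.   ] F [ 0.8 -0.7 -0.3] T [0.06 0.04 0.  ] w0.100 q6 -2.35
tool_pos: [0.485, 0.0297, 0.0313]
contact_force: [-0.8, -0.9, 1.8]
tool_pos: [0.4852, 0.0297, 0.0309]
contact_force: [-0.6, -0.1, 6.6]
```

```bash
python3 -m pendant '[[[0,0,-0.04,0,0,-0.002,0],[0,0,-0.04,0,0,-0.002,0],[0,0,-0.04,0,0,-0.002,0],[0,0,-0.04,0,0,-0.002,0],[0,0,-0.04,0,0,-0.002,0]]]' | grep force; python3 -c "from h import *;st()"; python3 -m pendant '[[[0,0,-0.03,0,0,-0.002,0],[0,0,-0.03,0,0,-0.002,0]]]' | grep force; python3 -c "from h import *;st()"; python3 -m pendant '[[[0,0,-0.03,0,0,-0.002,0]]]' | grep force; python3 -c "from h import *;st()"
```

```text
contact_force: [1.0, 0.3, 0.8]
t48.08 pos [485.5  29.6  28. ] x-ax yaw 93.1 z [ 0.003 -0.    -1.   ] F [1.  0.3 0.8] T [ 0.   -0.22  0.03] w0.103 q6 -1.72
contact_force: [2.3, 0.2, -0.2]
t48.33 pos [485.6  29.7  27. ] x-ax yaw 82.4 z [ 0.003 -0.    -1.   ] F [ 2.3  0.2 -0.2] T [-0.03 -0.31 -0.04] w0.101 q6 -1.53
contact_force: [1.0, 1.4, 3.8]
t48.45 pos [485.6  29.9  26.6] x-ax yaw 77.0 z [ 0.003  0.    -1.   ] F [1.  1.4 3.8] T [ 0.3  -0.26  0.01] w0.104 q6 -1.44
```

```bash
python3 -m pendant '[[[0,0,-0.03,0,0,-0.002,0],[0,0,-0.02,0,0,-0.001,0]]]' | grep force; python3 -c "from h import *;st()"; python3 -m pendant '[[[0,0,-0.02,0,0,-0.001,0],[0,0,-0.02,0,0,-0.001,0]]]' | grep force; python3 -c "from h import *;st()"
```

```text
contact_force: [-0.7, 2.4, 5.5]
t48.70 pos [485.6  30.3  26.2] x-ax yaw 68.0 z [ 0.003  0.001 -1.   ] F [-0.7  2.4  5.5] T [0.42 0.   0.04] w0.106 q6 -1.28
contact_force: [-0.3, 2.8, 5.9]
t48.95 pos [485.6  30.3  25.9] x-ax yaw 60.8 z [ 0.002  0.001 -1.   ] F [-0.3  2.8  5.9] T [0.44 0.11 0.03] w0.103 q6 -1.15
```

```bash
for i in 1; do python3 -m pendant '[[[0,0,-0.03,0,0,-0.002,0]]]' | grep force; python3 -c "from h import *;st()"; python3 -m pendant '[[[0,0,-0.03,0,0,-0.002,0]]]' | grep force; python3 -c "from h import *;st()"; python3 -m pendant '[[[0,0,-0.03,0,0,-0.002,0]]]' | grep force; python3 -c "from h import *;st()"; done
```

```text
contact_force: [-2.1, 3.6, 9.1]
t49.08 pos [485.7  30.5  25.6] x-ax yaw 55.4 z [ 0.003  0.002 -1.   ] F [-2.1  3.6  9.1] T [0.64 0.21 0.05] w0.101 q6 -1.06
contact_force: [-1.9, 4.6, 10.2]
t49.20 pos [485.9  30.7  25.5] x-ax yaw 50.0 z [ 0.003  0.002 -1.   ] F [-1.9  4.6 10.2] T [0.78 0.31 0.08] w0.102 q6 -0.96
contact_force: [-3.1, 5.5, 12.0]
t49.33 pos [486.2  31.   25.4] x-ax yaw 44.6 z [ 0.003  0.003 -1.   ] F [-3.1  5.5 12. ] T [1.   0.39 0.01] w0.105 q6 -0.87
```

```bash
python3 -m pendant '[[[0,0,-0.03,0,0,0,0]]]' | grep force; python3 -c "from h import *;st()"; python3 -m pendant '[[[0,0,-0.04,0,0,0,0]]]' | grep force; python3 -c "from h import *;st()"; python3 -m pendant '[[[0,0,-0.04,0,0,-0.001,0]]]' | grep force; python3 -c "from h import *;st()"
```

```text
contact_force: [-1.8, 5.4, 10.6]
t49.45 pos [486.3  31.1  25.4] x-ax yaw 39.2 z [ 0.004  0.003 -1.   ] F [-1.8  5.4 10.6] T [1.07 0.21 0.08] w0.103 q6 -0.78
contact_force: [-1.7, 6.0, 9.5]
t49.58 pos [486.4  31.3  25.4] x-ax yaw 31.9 z [ 0.004  0.003 -1.   ] F [-1.7  6.   9.5] T [1.19 0.14 0.07] w0.101 q6 -0.65
contact_force: [-1.9, 7.8, 12.4]
t49.70 pos [486.4  31.6  25.3] x-ax yaw 24.7 z [ 0.004  0.004 -1.   ] F [-1.9  7.8 12.4] T [1.47 0.38 0.09] w0.102 q6 -0.52
```

```bash
python3 -m pendant '[[[0,0,-0.03,0,0,-0.001,0],[0,0,0,0,0,0,0]]]' | grep force; python3 -c "
from h import *
st()
d=grab('scene');crop(d['frame'],335,200,55,50,12,'c14')"
```

```text
contact_force: [-2.9, 6.2, 12.1]
t49.95 pos [486.4  31.6  25.3] x-ax yaw 19.5 z [ 0.004  0.004 -1.   ] F [-2.9  6.2 12.1] T [1.3  0.47 0.07] w0.104 q6 -0.43
```

View pics/c14.png

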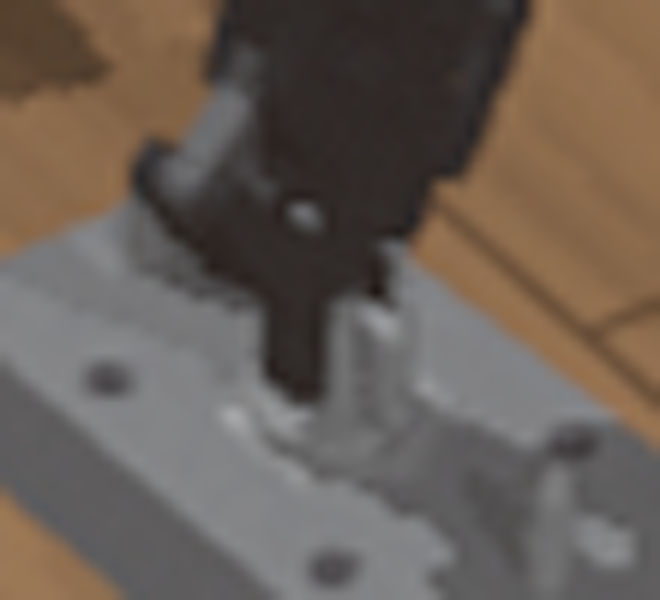

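The flange has stopped about 4 mm above home under light force, where screws 2 and 3 kept descending at this angle. I'll back off and try again gently to rule out a misalignment.

```bash
python3 -m pendant '[[[0,0,0.05,0,0,0.006,0],[0,0,0.05,0,0,0.004,0],[0,0,0.05,0,0,0.003,0],[0,0,0.05,0,0,0.003,0],[0,0,0.05,0,0,0.003,0],[0,0,0.05,0,0,0.003,0],[0,0,0,0,0,0,0]]]' | grep force; python3 -c "from h import *;st()"; python3 -m pendant '[[[0,0,-0.03,-0.002,-0.002,-0.002,0],[0,0,-0.03,0,0,-0.002,0],[0,0,-0.03,0,0,-0.0015,0]]]' | grep force; python3 -c "from h import *;st()"; python3 -m pendant '[[[0,0,-0.03,0,0,-0.0015,0],[0,0,-0.03,0,0,-0.0015,0]]]' | grep force; python3 -c "from h import *;st()"; python3 -m pendant '[[[0,0,-0.03,0,0,-0.0015,0],[0,0,-0.03,0,0,-0.0015,0]]]' | grep force; python3 -c "from h import *;st()"
```

```text
contact_force: [0.4, 0.5, -1.3]
t50.88 pos [484.   29.8  27.6] x-ax yaw 73.5 z [-0.001  0.    -1.   ] F [ 0.4  0.5 -1.3] T [-0.03  0.01 -0.02] w0.107 q6 -1.37
contact_force: [-0.4, -0.0, 0.1]
t51.25 pos [483.8  29.2  26.4] x-ax yaw 57.0 z [-0. -0. -1.] F [-0.4 -0.   0.1] T [-0.01 -0.03  0.03] w0.107 q6 -1.09
contact_force: [-0.6, -0.3, 0.2]
t51.50 pos [483.8  29.2  25.9] x-ax yaw 46.2 z [-0. -0. -1.] F [-0.6 -0.3  0.2] T [-0.01  0.1   0.04] w0.104 q6 -0.90
contact_force: [-0.7, 0.8, 4.9]
t51.75 pos [484.2  29.3  25.7] x-ax yaw 35.4 z [ 0.  0. -1.] F [-0.7  0.8  4.9] T [0.1  0.29 0.03] w0.104 q6 -0.71
```

It stops at the same place, so screw 6 binds. I'll unscrew it without forcing and take it to the scrap tin.

```bash
python3 -m pendant '[[[0,0,0.05,0.001,0.001,0.003,0],[0,0,0.05,0,0,0.003,0],[0,0,0.05,0,0,0.003,0],[0,0,0.05,0,0,0.003,0],[0,0,0.05,0,0,0.002,0],[0,0,0.05,0,0,0.003,0],[0,0,0.05,0,0,0.002,0],[0,0,0.05,0,0,0.003,0],[0,0,0.05,0,0,0.002,0],[0,0,0.05,0,0,0.003,0],[0,0,0.022,0,0,0,0],[0,0,0,0,0,0,0]]]' | grep force; python3 -c "from h import *;st()"; python3 -m pendant '[[[0,0,0,0,0,0.008,0],[0,0,0,0,0,0.008,0],[0,0,0,0,0,0,0]]]' | grep force; python3 -c "from h import *;st()"
```

```text
contact_force: [0.0, -0.6, -1.4]
t53.25 pos [483.8  29.5  31.5] x-ax yaw 129.6 z [-0.  0. -1.] F [ 0.  -0.6 -1.4] T [-0.01 -0.01  0.  ] w0.102 q6 -2.35
contact_force: [-0.5, -0.7, -1.4]
t53.62 pos [484.3  29.5  36.1] x-ax yaw 129.7 z [ 0.001 -0.    -1.   ] F [-0.5 -0.7 -1.4] T [0.02 0.02 0.01] w0.105 q6 -2.36
```

```bash
python3 -m pendant '[[[0,0,0,0,0,0.08,0],[0,0,0,0,0,0.1,0],[0,0,0,0,0,0.1,0],[0,0,-0.05,0.08,-0.06,0.02,0],[0,0,-0.05,0.12,-0.09,0,0],[0,0,-0.05,0.12,-0.09,0,0],[0,0,-0.05,0.12,-0.09,0,0],[0,0,-0.05,0.12,-0.09,0,0],[0,0,-0.05,0.12,-0.09,0,0],[0,0,-0.05,0.1,-0.064,0,0],[0,0,0,0,0,0,0],[0,0,0,0,0,0,0]]]' | grep force; python3 -c "
from h import *
st();diff()"
```

```text
contact_force: [-0.8, -0.5, -0.4]
t55.12 pos [ 678.4 -113.6  110.2] x-ax yaw 66.8 z [-0.001  0.001 -1.   ] F [-0.8 -0.5 -0.4] T [0.03 0.01 0.04] w0.108 q6 -1.44
top {'tray': 0.463, 'tin': 0.787, 'rack': 0.597}
scene {'tray': 0.238, 'tin': 0.031, 'rack': 0.433}
```

```bash
python3 -m pendant '[[[0,0,0,0,0,-0.1,0],[0,0,0,0,0,-0.1,0],[0,0,0,0,0,-0.06,0],[0,0,0,0,0,-0.02,0],[0,0,0,0,0,0,0]]]' | grep -E "force|pos"; python3 -m pendant '[[[0,0,0,0,0,0,0.15],[0,0,0,0,0,0,0.22],[0,0,0,0,0,0,0.22],[0,0,0,0,0,0.08,0.22],[0,0,0,0,0,0.12,0.22],[0,0,0,0,0,0.12,0.3],[0,0,-0.05,0,0.12,0,0.4],[0,0,-0.05,0,0.16,0,0.4],[0,0,-0.05,0,0.16,0,0.4],[0,0,-0.05,0,0.16,0,0.4],[0,0,-0.05,0,0.16,0,0.4],[0,0,-0.05,-0.004,0.12,0,0.4],[0,0,-0.042,-0.004,0.064,0,0.4],[0,0,0,0,0,0,0.4],[0,0,0,0,0,0,0.4]]]' | grep -E "force|pos"; python3 -c "
from h import *
st();diff()
t=cv2.imread('pics/last_top.png');s=cv2.imread('pics/last_scene.png')
cv2.imwrite('pics/c15.png',np.hstack([cv2.resize(t[100:260,150:440],None,fx=1.4,fy=2,interpolation=cv2.INTER_CUBIC),cv2.resize(s[150:310,240:430],None,fx=2,fy=2,interpolation=cv2.INTER_CUBIC)]))"
```

```text
tool_pos: [0.6792, -0.1139, 0.0411]
contact_force: [-0.0, -0.8, -1.3]
tool_pos: [0.6775, 0.1214, 0.1217]
contact_force: [-0.5, -0.2, 0.3]
t57.73 pos [677.5 121.4 121.7] x-ax yaw 5.3 z [ 0.001 -0.    -1.   ] F [-0.5 -0.2  0.3] T [-0.    0.03 -0.03] w0.400 q6 -0.02
top {'tray': 0.468, 'tin': 0.084, 'rack': 0.89}
scene {'tray': 0.745, 'tin': 0.13, 'rack': 0.166}
```

View pics/c15.png

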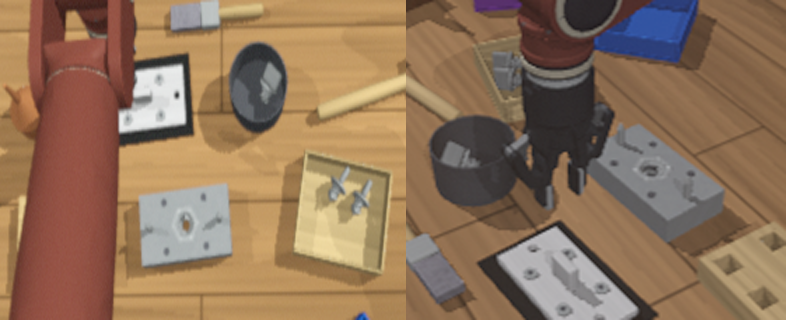

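Screw 6 is in the tin (270,80), screws 2 and 3 are in the tray (340,185), and the plate is undisturbed on the mat. I'll take the plate by its tab with a deeper grip.

```bash
python3 -m pendant '[[[0,0,-0.003,-0.004,0.004,-0.1,0.4],[0,0,0,0,0,-0.12,0.4],[0,0,0,0,0,-0.1,0.4],[0,0,0,0,0,-0.07,0.4],[0,0,0,0,0,-0.04,0.35],[0,0,0,0,0,-0.02,0.3],[0,0,0,0,0,0,0.25]]]' | grep -E "force|pos";python3 -m pendant '[[[0,0,0,0,0,-0.015,0.22],[0,0,0,0,0,-0.015,0.2],[0,0,0,0,0,0,0.2]]]' | grep -E "force|pos"; python3 -m pendant '[[[0,0,0,0,0,0,0.15],[0,0,0,0,0,0,0],[0,0,0,0,0,0,0],[0,0,0,0,0,0,0]]]' | grep -E "force|pos"; python3 -c "from h import *;st()"
```

```text
tool_pos: [0.6764, 0.123, 0.0087]
contact_force: [-0.1, 0.4, -0.2]
tool_pos: [0.6758, 0.123, 0.0004]
contact_force: [0.2, 0.2, 0.4]
tool_pos: [0.6761, 0.1231, 0.0008]
contact_force: [-0.0, 0.7, -1.6]
t59.58 pos [676.1 123.1   0.8] x-ax yaw 4.6 z [-0.  0. -1.] F [-0.   0.7 -1.6] T [ 0.05 -0.04  0.03] w0.150 q6 -0.01
```

```bash
python3 -m pendant '[[[0,0,0,0,0,0.03,0],[0,0,0,0,0,0.08,0],[0,0,0,0,0,0.11,0],[0,0,0,0,0,0.12,0],[0,0,0,0,0,0.1,0],[0,0,0,-0.07,-0.03,0,0],[0,0,0,-0.13,-0.06,0,0],[0,0,0,-0.14,-0.07,0,0],[0,0,0,-0.14,-0.07,0,0],[0,0,0,-0.14,-0.07,0,0],[0,0,0,-0.1,-0.05,0,0],[0,0,0,-0.05,-0.022,0,0],[0,0,0,0,0,0,0],[0,0,0,0,0,0,0]]]' | grep -E "force|pos"; python3 -c "from h import *;st()"; python3 -m pendant '[[[0,0,0,0,0,-0.06,0],[0,0,0,0,0,-0.03,0],[0,0,0,0,0,0,0],[0,0,0,0,0,0,0]]]' | grep -E "force|pos";  python3 -c "from h import *;st()"
```

```text
tool_pos: [0.4846, 0.0303, 0.1115]
contact_force: [-0.7, 0.0, -4.0]
t61.33 pos [484.6  30.3 111.5] x-ax yaw 4.7 z [ 0.002  0.    -1.   ] F [-0.7  0.  -4. ] T [-0.   -0.03 -0.04] w0.148 q6 -0.17
tool_pos: [0.4837, 0.0301, 0.0881]
contact_force: [0.1, 0.3, -4.7]
t61.83 pos [483.7  30.1  88.1] x-ax yaw 4.6 z [-0.  0. -1.] F [ 0.1  0.3 -4.7] T [-0.02  0.01 -0.02] w0.153 q6 -0.17
```

```bash
python3 -m pendant '[[[0,0,0,0,0,-0.04,0],[0,0,0,0,0,-0.02,0],[0,0,0,0,0,0,0]]]' | grep -E "force|pos"; python3 -m pendant '[[[0,0,0,0,0,-0.008,0],[0,0,0,0,0,0,0]]]' | grep -E "force|pos"; python3 -m pendant '[[[0,0,0,0,0,-0.008,0],[0,0,0,0,0,0,0]]]' | grep -E "force|pos"; python3 -m pendant '[[[0,0,0,0,0,-0.008,0],[0,0,0,0,0,0,0]]]' | grep -E "force|pos"; python3 -c "from h import *;st()"
```

```text
tool_pos: [0.4829, 0.0301, 0.0724]
contact_force: [0.0, 0.2, -3.8]
tool_pos: [0.4836, 0.03, 0.0713]
contact_force: [0.1, -0.1, -4.0]
tool_pos: [0.4835, 0.03, 0.0691]
contact_force: [0.3, -0.3, -4.8]
tool_pos: [0.4834, 0.03, 0.067]
contact_force: [0.3, -1.2, -5.0]
t62.95 pos [483.4  30.   67. ] x-ax yaw 4.6 z [-0.  0. -1.] F [ 0.3 -1.2 -5. ] T [-0.   -0.03  0.05] w0.148 q6 -0.17
```

```bash
python3 -m pendant '[[[0,0,0,0,0,-0.01,0],[0,0,0,0,0,-0.01,0],[0,0,0,0,0,-0.01,0],[0,0,0,0,0,0,0]]]' | grep -E "force|pos"; python3 -c "from h import *;st()"; python3 -m pendant '[[[0,0,0,0,0,-0.02,0],[0,0,0,0,0,-0.02,0],[0,0,0,0,0,0,0]]]' | grep -E "force|pos"; python3 -c "from h import *;st()"
```

```text
tool_pos: [0.4833, 0.03, 0.0594]
contact_force: [-0.5, 0.2, -4.8]
t63.45 pos [483.3  30.   59.4] x-ax yaw 4.6 z [-0.001  0.    -1.   ] F [-0.5  0.2 -4.8] T [-0.01  0.01 -0.02] w0.148 q6 -0.17
tool_pos: [0.4833, 0.03, 0.0491]
contact_force: [-0.6, -0.2, -3.1]
t63.83 pos [483.3  30.   49.1] x-ax yaw 4.6 z [-0.001  0.    -1.   ] F [-0.6 -0.2 -3.1] T [ 0.02 -0.01 -0.03] w0.152 q6 -0.17
```

```bash
python3 -m pendant '[[[0,0,0,0,0,-0.016,0],[0,0,0,0,0,-0.016,0],[0,0,0,0,0,-0.008,0],[0,0,0,0,0,0,0]]]' | grep -E "force|pos"; python3 -m pendant '[[[0,0,0,0,0,-0.006,0],[0,0,0,0,0,-0.004,0],[0,0,0,0,0,0,0]]]' | grep -E "force|pos"; python3 -c "from h import *;st()"
```

```text
tool_pos: [0.4834, 0.03, 0.0395]
contact_force: [-0.6, -1.1, -4.7]
tool_pos: [0.4837, 0.03, 0.0377]
contact_force: [-1.9, 0.0, -1.2]
t64.70 pos [483.7  30.   37.7] x-ax yaw 4.6 z [ 0.  0. -1.] F [-1.9  0.  -1.2] T [-0.05  0.25 -0.01] w0.149 q6 -0.17
```

```bash
python3 -m pendant '[[[0,0,0,0,0,-0.004,0],[0,0,0,0,0,0,0]]]' | grep -E "force|pos"; python3 -m pendant '[[[0,0,0,0,0,0.002,0.18],[0,0,0,0,0,0,0.25],[0,0,0,0,0,0,0.35],[0,0,0,0,0,0.06,0.4],[0,0,0,0,0,0.12,0.4],[0,0,0,0,0,0.15,0.4],[0,0,0,0,0,0.15,0.4],[0,0,0,-0.05,-0.1,0.1,0.4],[0,0,0,-0.05,-0.18,0,0.4],[0,0,0,-0.05,-0.18,0,0.4],[0,0,0,-0.05,-0.18,0,0.4],[0,0,0,-0.05,-0.18,0,0.4],[0,0,0,-0.05,-0.18,0,0.4],[0,0,0,-0.05,-0.18,0,0.4],[0,0,0,-0.05,-0.18,0,0.4],[0,0,0,-0.05,-0.18,0,0.4],[0,0,0,-0.05,-0.18,0,0.4],[0,0,0,0,0,0,0.4],[0,0,0,0,0,0,0.4]]]' | grep -E "force|pos"
python3 - <<'E'
from h import *
st();diff()
for n,roi in(("top",(240,180,325,240)),("scene",(325,200,402,275)),("top",(260,90,345,118)),("top",(375,120,462,165)),("top",(150,135,190,170))):
    a=cv2.imread(f"pics/{n}0.png");b=cv2.imread(f"pics/last_{n}.png");x0,y0,x1,y1=roi
    print(n,roi,"changed frac %.3f"%(cv2.absdiff(a,b).max(2)[y0:y1,x0:x1]>25).mean(), "shift",cv2.phaseCorrelate(np.float32(cv2.cvtColor(a,6)[y0:y1,x0:x1]),np.float32(cv2.cvtColor(b,6)[y0:y1,x0:x1])))
E
```

```text
tool_pos: [0.4837, 0.03, 0.0377]
contact_force: [-6.7, 0.5, 7.1]
tool_pos: [0.3587, -0.3997, 0.1824]
contact_force: [0.1, 1.5, -0.8]
t67.33 pos [ 358.7 -399.7  182.4] x-ax yaw 4.6 z [ 0.001 -0.    -1.   ] F [ 0.1  1.5 -0.8] T [ 0.02 -0.03  0.04] w0.399 q6 -1.06
top {'tray': 0.456, 'tin': 0.082, 'rack': 0.216}
scene {'tray': 0.223, 'tin': 0.082, 'rack': 0.117}
top (240, 180, 325, 240) changed frac 0.000 shift ((-0.03709169024823922, -0.02459519517250186), 0.9656280775423404)
scene (325, 200, 402, 275) changed frac 0.028 shift ((0.05744314050432564, 0.5866416822604208), 0.9085266952514648)
top (260, 90, 345, 118) changed frac 0.000 shift ((-0.07842842049453225, 0.03646009797418159), 0.9844128117737947)
top (375, 120, 462, 165) changed frac 0.000 shift ((-0.01492476628433792, 0.5288170887379984), 0.9958898332383898)
top (150, 135, 190, 170) changed frac 0.000 shift ((0.1098480365128296, 0.0014491600415276196), 1.0185960517989265)
```

Run:
```python
from h import *
a=cv2.imread("pics/scene0.png");b=cv2.imread("pics/last_scene.png")
m=(cv2.absdiff(a,b).max(2)>25)[200:275,325:402]
n,L,s,c=cv2.connectedComponentsWithStats(m.astype(np.uint8))
print([(s[i].tolist()) for i in range(1,n) if s[i,4]>4])
x0,y0,x1,y1=340,212,396,262
print(cv2.matchTemplate(b[y0-4:y1+4,x0-4:x1+4],a[y0:y1,x0:x1],cv2.TM_CCOEFF_NORMED).argmax()) # 40 = no shift
# screws in tray / tin : grey pixels
t=cv2.cvtColor(cv2.imread("pics/last_top.png"),cv2.COLOR_BGR2HSV)
for nm,(p,q,r,w) in {"tray":(355,170,440,240),"rack":(160,195,230,245),"tin":(316,122,352,162)}.items():
    H=t[q:w,p:r];g=((H[...,1]<60)&(H[...,2]>110)).astype(np.uint8);k,_,S,C=cv2.connectedComponentsWithStats(g);print(nm,[(S[i,4],C[i].round().tolist()) for i in range(1,k) if S[i,4]>20])
```

```text
[[8, 0, 7, 3, 14], [16, 0, 9, 7, 40], [58, 0, 19, 6, 69], [1, 10, 4, 2, 5], [69, 72, 8, 3, 23]]
40
tray [(np.int32(124), [36.0, 22.0]), (np.int32(129), [53.0, 29.0])]
rack []
tin [(np.int32(165), [26.0, 19.0])]
```

```bash
python3 -c "from plant import manip;print(manip.job_done())"
```

```text
the job is handed in; nothing more can be done
None
```

The job is done and handed in at about 67 s of the 210 s allowed. The plate came off its pins level and lay on the mat while I tried each screw in the rack, near row first:

| Screw | Hole | Result in the nut | Where it went |
|---|---|---|---|
| 2 | near row, middle | turned freely, flange home | plywood tray |
| 3 | near row, right | turned freely, flange home | plywood tray |
| 6 | far row, right | stopped about 4 mm above home on two tries, not forced | scrap tin |

The other three holes were empty. Afterwards I put the plate back on its pins.

**Last checks:**
- **Plate:** in both cameras the plate area matches the starting picture with no shift. It touched down at the expected home height.
- **Screws:** the last pictures show two in the tray, one in the tin and none in the rack.
- **Hammer, brush and oil can:** no pixels changed around them.

**What disagreed:**
- **Fingertips:** they sat about 25 mm higher than the reported tool position. My first grasp on screw 2 therefore closed on air without touching anything, and I corrected for it from then on.
- **Tray:** it was nudged about 2 cm partway through, with the screws staying inside.
- **Screw 6:** it stopped at about 4 mm where the description says about 5 mm, and the sideways and downward force rose rather than the turning torque. I judged it bruised because the stop repeated and the sound screws kept going down past that point.

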